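# Put the microscope's optics away

## Task

Put the microscope parts away where each kind belongs: stand the two eyepieces on their eyecups in the two-bay tray, one in each bay, lay the metal adapter ring flat in the round white dish, and stand the small brass objective, lens end up, in the wooden case, sliding its cover back first and fully shut again afterwards. Set each part down rather than dropping it, and leave the little glass specimen dish where it is.

Things in the scene. Friction and masses are not known exactly. Their poses are not given: they have to be found in the camera images.
- eyepiece_a: microscope eyepiece standing upright on its wide grey eyecup: eyecup 42 mm across and 24 mm high, above it a bright steel barrel 30 mm across up to 60 mm, with a lens in its top. Origin: centre of the underside; z up. The two eyepieces are alike. About 0.11 kg
- eyepiece_b: microscope eyepiece standing upright on its wide grey eyecup: eyecup 42 mm across and 24 mm high, above it a bright steel barrel 30 mm across up to 60 mm, with a lens in its top. Origin: centre of the underside; z up. The two eyepieces are alike. About 0.11 kg
- objective: microscope objective standing upright: brass cylinder 32 mm across and 21 mm high, above it a steel cone that narrows to 20 mm across at 30 mm, lens on top. Origin: centre of the underside; z up. About 0.12 kg
- ring: plain aluminium adapter ring lying flat: 56 mm outside, 42 mm inside, 18 mm high. Origin: centre of the underside; z up. About 0.08 kg
- tray: grey open tray with two bays side by side along its y, fixed to the bench. Outside 90 mm along x, 150 mm along y, 20 mm high; walls, divider (across the middle, at y = 0) and floor 5 mm thick. Each bay is 80 by 67 mm; their centres lie at y = +36 mm and -36 mm. Origin: centre of the underside; z up
- dish: shallow round white dish, fixed to the bench: 100 mm across, rim 12 mm high, wall 4 mm, flat inner floor 4 mm above its underside, about 90 mm across. Origin: centre of the underside; z up
- case: wooden case with a sliding cover, fixed to the bench: 90 mm along x, 195 mm along y, 40 mm high, with low guide rails to 46 mm along its two long edges. The half at +y is one open bay under the cover: 80 mm along x by 90 mm along y, centre at y = +47.5 mm, its floor 5 mm above the underside. The half at -y is solid, and the cover slides back over it. Origin: centre of the underside; z up
- cover (a joint): how far the cover of the wooden case is slid back, m: 0 = shut, 0.095 = fully back (the bay is then clear). It slides along the case's -y to open and +y to shut, with 1 to 2 N of friction, stops at both ends and stays where it is left; at the start it may stand up to 12 mm ajar
- cover_grip (a point): centre of the top edge of the upright rib on the cover by which it is slid, 65.5 mm above the bench: the rib is 44 mm long along the case's x, 12 mm thick along the case's y, and stands 20 mm above the flat cover (cover top 45.5 mm above the bench)
- watch_glass: little round dish of green-tinted glass with a chip of red rock in it, loose, to be left alone: 36 mm across, 10 mm high. Origin: centre of the underside. Other small bystanders (a black lens cap, a dark steel block, both under 15 mm high) lie among the parts too
Mind the look-alikes: they are no part of the job. Of the things that look like the objective, take the one that is nearest to the robot's base at the start. What is shaped like the eyepiece_b but blue is not meant.

How it is judged:
By the outcome, as a careful person would: the job done as asked, in the order asked, and still so for the second after the job is handed in, with the robot touching nothing.
It also fails if it takes over 131 s, if anything falls off the work surface, if the arm or the gripper's body presses on something with over 40 N, if the wrist force passes 120 N, or if a joint passes its speed limit or range.

## Robot

A 6-joint arm with a two-finger parallel gripper is mounted at the origin on the work surface. World frame = base frame: x ahead of the robot, y to its left, z up, the work surface at z = 0. Lengths are in mm, angles in rad, forces in N, time in s.
With the tool pointing down it reaches from about 325 to 850 mm from the base axis. Payload 4.4 kg.
Tool frame: the origin (TCP) lies on the mounting face of the last link; the fingertips stand 199 mm ahead of it and the grasp point (between the pads) lies 180 mm ahead of it; y points along the fingers, z is the direction in which the jaws open and shut, and the axes are right-handed (so a half turn about y gives the same grasp; the last joint's range is limited). The gripper opens to 94 mm and grips with 3 to 60 N. Pads are 16 mm wide; open, the fingers measure 119 mm over their backs; the gripper's body (75 mm by 177 mm) begins 78 mm behind the grasp point.
Start: joints at [1.018, 0.207, 1.542, -0, 1.393, -0.15], TCP at [225.408, 528.98, 404.647] pointing down, gripper open.
Joint ranges: [-2.73, 2.73], [-0.86, 2.22], [0.23, 2.46], [-1.11, 4.25], [0.08, 2.63], [-2.82, 2.82]. Speed limits (rad/s): [2.79, 2.79, 3.14, 3.14, 3.14, 3.14].

## Interface

Orientations are given as a rotation vector (axis times angle).
In Python, from rig import arm, get_image, workorder gives the robot as it stands. The module is installed in compiled form; this text tells all that it offers.
- The arm moves only by the tool apply_moves, never from a script. Its argument "steps" is a list of rows, each a list of 5 numbers: the shift along the tool's x, y, z in m, then the turn about the tool's y in rad, then the opening, from 0 (shut) to 1 (fully open). In form: [[x, y, z, turn, gripper], ...]. A call has 1 to 8 rows; each row shifts and turns the commanded pose from where the row before left it, along the tool's axes as they then stand; what a row does not reach is not made up. A row lasts 1/12 s, in which the tool goes at most 41.7 mm and 7.16 degrees, less where a joint would pass 70% of its speed; a pose out of reach is approached as far as the arm can. A call with a gripper value outside its range is refused whole. The fingers move at their own pace and stop on an object; the grip force is fixed at half the most. Time passes only in rows, so rows that do not move let the fingers close. It gives the time, the measured TCP pose, the force and the opening at its end, in the units of the state.
- arm.sense(): the state, without advancing time (a new reading comes with each control period).
- get_image(name): name is "scene" or "side" or "wrist"; returns a dict with "img" (420x560x3 uint8, red, green, blue), "fovy" (degrees; the focal length in pixels is half the picture's height over the tangent of half this angle, whatever the lens; pixels are square), "cx", "cy" (the principal point, pixels), "T" (4x4, takes a point from camera to world coordinates). Camera axes: x right, y down, z forward; pixel columns grow to the right and rows downward; lengths in mm; the calibration is good to about 2 mm. A picture is of the moment at which its call begins. There is no depth.
- workorder.close_job(): hands the job in, once; it reports no verdict.
The state is a dict: "t": time; "qpos": joint angles; "joint_velocities": joint speeds; "joint_torque": joint torques, N m; "ee_pos": TCP position; "tcp_rot": TCP orientation; "ft_force": force on the tool from outside, world axes, zero at the start; "wrist_torque": the same for the moment, N m; "opening": finger opening in mm.
Only numpy, scipy, OpenCV 4.12 (cv2) and the standard library are available. Lean on these libraries where they do the work, as an engineer would, in place of code of your own. Each camera call takes 0.05 s, during which the arm holds its last target.

## Working session

There is one attempt and no reset: what is moved stays moved. The work goes in short steps, Python scripts to look and compute and a tool call to move; the robot and the scene stay as the last step left them, time stands still between calls to the robot, and variables do not carry over. Pictures are saved under pics/ and viewed, and the job is handed in when it is done.

Besides the shell and the picture viewer there is one more tool, called after "Emit:" as name(argument=value, ...) on one line, values as JSON. apply_moves: Moves the arm, as the interface text tells. Its arguments: {"type":"object","properties":{"steps":{"type":"array","items":{"type":"array","items":{"type":"number"}}}},"required":["steps"]}

```bash
mkdir -p pics; python3 - <<'E'
from rig import arm,get_image
import cv2,numpy as np
s=arm.sense();print({k:np.round(v,3) for k,v in s.items()})
for n in ["scene","side","wrist"]:
    g=get_image(n);cv2.imwrite(f"pics/{n}0.png",g["img"][:,:,::-1]);print(n,g["fovy"],g["cx"],g["cy"],np.round(g["T"],3).tolist())
    np.savez(f"pics/{n}0.npz",**g)
E
```

```text
{'t': np.float64(0.0), 'qpos': array([ 1.017,  0.207,  1.543,  0.   ,  1.393, -0.15 ]), 'joint_velocities': array([-0.002,  0.   ,  0.001, -0.   , -0.   , -0.   ]), 'joint_torque': array([ 0.0000e+00, -3.7088e+01, -2.8142e+01,  7.0000e-02,  3.6000e-02,
       -0.0000e+00]), 'ee_pos': array([225.221, 528.671, 403.517]), 'tcp_rot': array([-1.55 ,  0.317, -0.315]), 'ft_force': array([-0.33 , -0.201,  0.233]), 'wrist_torque': array([-0.015, -0.062, -0.024]), 'opening': np.float64(94.0)}
scene 53.45032798971738 276.10069434728143 207.26177661474088 [[-0.483, 0.62, -0.618, 974.986], [0.876, 0.339, -0.344, 279.971], [-0.003, -0.707, -0.707, 644.284], [0.0, 0.0, 0.0, 1.0]]
side 46.964428180565044 282.7777845575419 197.90934358216526 [[0.743, -0.451, 0.495, 17.148], [-0.669, -0.503, 0.547, -509.661], [0.002, -0.738, -0.675, 703.516], [0.0, 0.0, 0.0, 1.0]]
wrist 70.80691548958472 282.10738297878765 215.53938273421028 [[0.392, 0.884, 0.255, 149.176], [0.92, -0.376, -0.111, 561.31], [-0.002, 0.278, -0.961, 383.534], [0.0, 0.0, 0.0, 1.0]]
```

View pics/scene0.png

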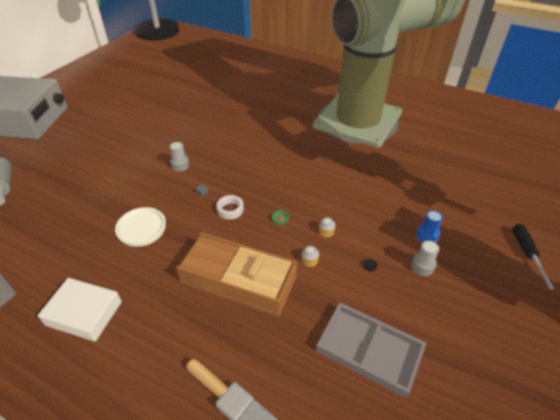

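View pics/side0.png

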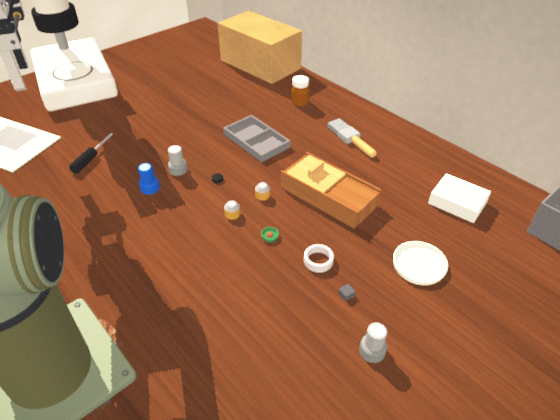

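View pics/wrist0.png

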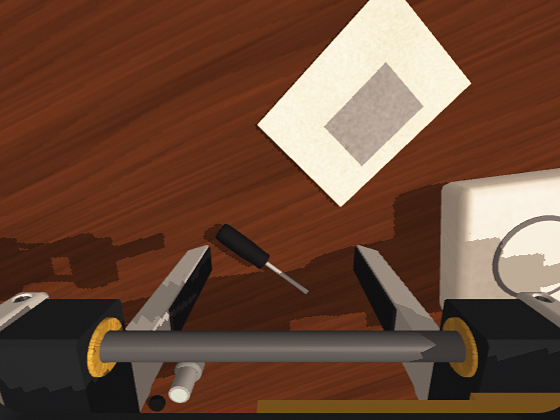

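The scene view shows the case at about (238,273) with a light cover and rib at (257,266), the tray at (371,347), and the white dish at (141,226). Eyepieces are at (179,157) and (426,258), with the blue look-alike at (430,228). The ring is at (230,207), the watch glass at (280,217), and the two objectives at (327,228) and (311,257). Next I'll measure these.

```bash
cat > h.py <<'E'
import numpy as np,cv2
def load(n): return dict(np.load(f"pics/{n}.npz"))
def snap(n,tag):
    from rig import get_image
    g=get_image(n);cv2.imwrite(f"pics/{tag}.png",g["img"][:,:,::-1]);np.savez(f"pics/{tag}.npz",**g);return g
def F(g): return 210/np.tan(np.radians(float(g["fovy"]))/2)
def ray(g,u,v):
    T=g["T"];d=T[:3,:3]@np.array([(u-g["cx"])/F(g),(v-g["cy"])/F(g),1]);return T[:3,3],d/np.linalg.norm(d)
def plane(g,u,v,z):
    o,d=ray(g,u,v);return o+d*(z-o[2])/d[2]
def tri(ga,pa,gb,pb):
    o1,d1=ray(ga,*pa);o2,d2=ray(gb,*pb)
    A=np.c_[d1,-d2];s=np.linalg.lstsq(A,o2-o1,rcond=None)[0]
    p,q=o1+s[0]*d1,o2+s[1]*d2;return (p+q)/2,np.linalg.norm(p-q)
def proj(g,P):
    T=g["T"];c=T[:3,:3].T@(np.array(P)-T[:3,3]);return np.array([g["cx"]+F(g)*c[0]/c[2],g["cy"]+F(g)*c[1]/c[2]])
def crop(tag,x0,y0,x1,y1,s,out):
    im=cv2.imread(f"pics/{tag}.png")[y0:y1,x0:x1];cv2.imwrite(f"pics/{out}.png",cv2.resize(im,None,fx=s,fy=s,interpolation=cv2.INTER_CUBIC))
E
python3 - <<'E'
from h import *
crop("scene0",110,130,310,320,4,"c1");crop("scene0",250,180,450,400,2.7,"c2")
crop("side0",210,90,400,240,4,"c3");crop("side0",220,170,460,370,3,"c4")
E
```

```text
(no output)
```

View pics/c1.png

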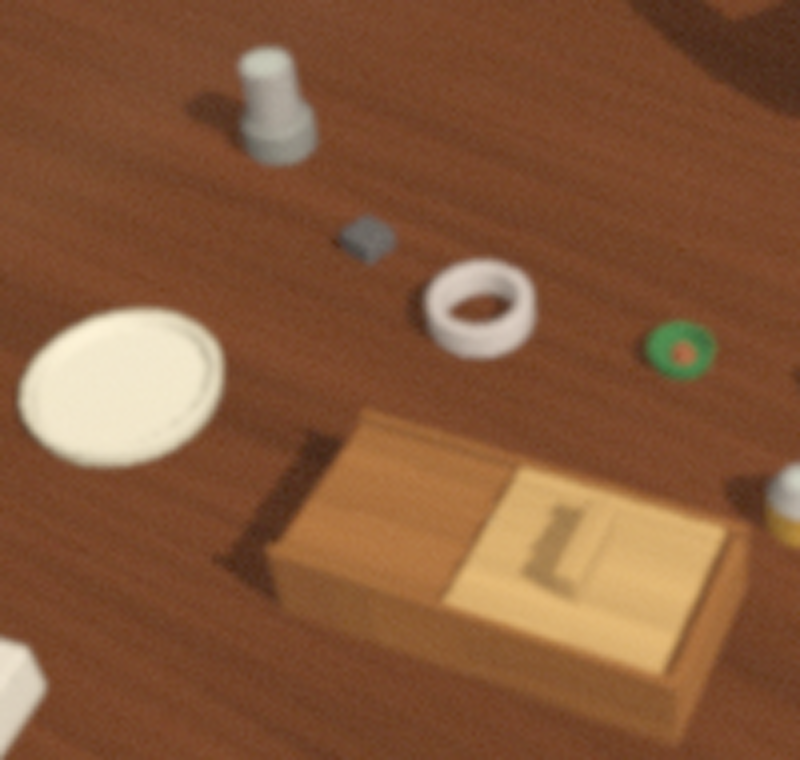

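View pics/c2.png

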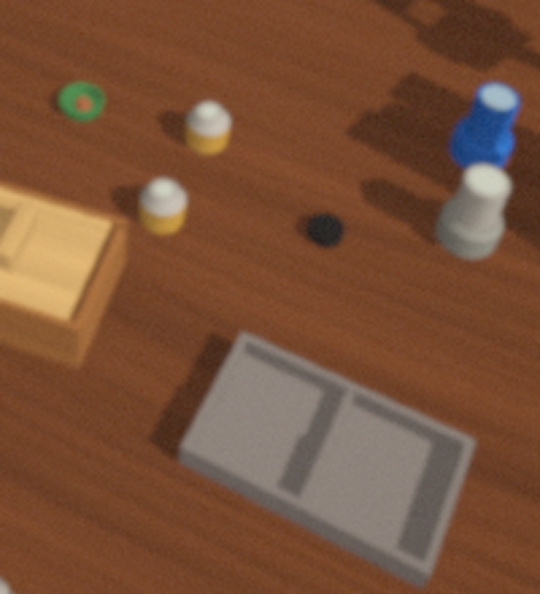

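View pics/c3.png

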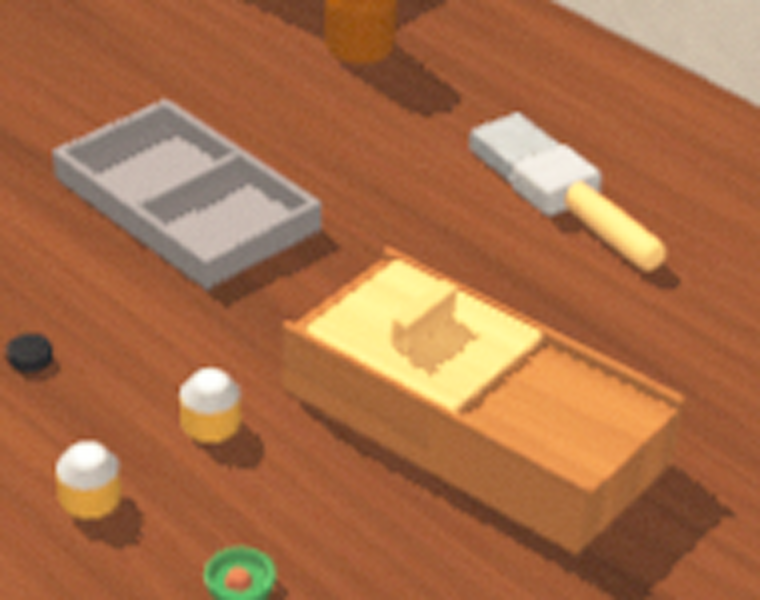

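View pics/c4.png

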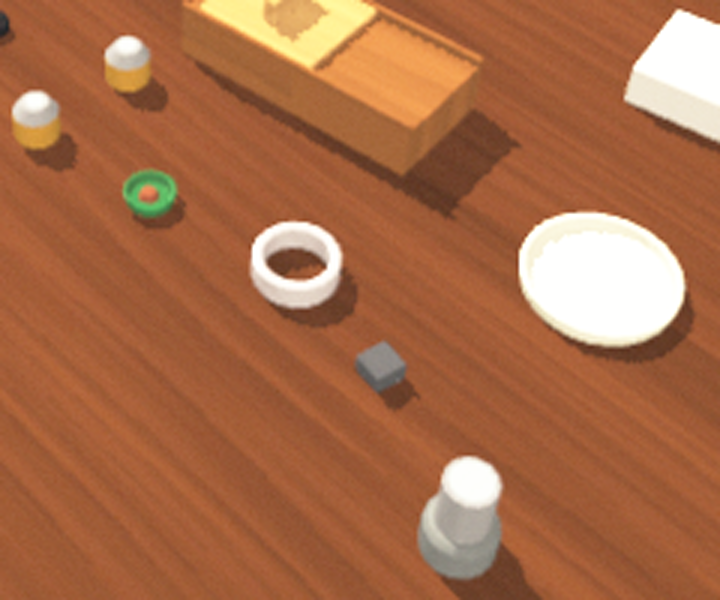

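```bash
python3 - <<'E'
from h import *
S=load("scene0");D=load("side0")
c1=lambda x,y:(110+x/4,130+y/4)
c2=lambda x,y:(250+x/2.7,180+y/2.7)
c3=lambda x,y:(210+x/4,90+y/4)
c4=lambda x,y:(220+x/3,170+y/3)
P={'eyeA top':(c1(266,60),c4(470,480)),'objNear lens':(c2(209,108),c3(88,450)),'objFar':(c2(163,187),c3(210,376)),
'ring':(c1(480,302),c4(296,255)),'dish':(c1(122,385),c4(602,275)),
'tray n(top)':(c2(243,335),c3(207,275)),'tray r':(c2(472,440),c3(55,155)),'tray b':(c2(425,572),c3(165,102)),'tray l':(c2(181,455),c3(320,208)),
'case tl':(c1(365,412),c3(578,490)),'case bl':(c1(272,550),c3(682,400)),'case br':(c1(680,672),c3(390,250)),'case tr':(c1(748,540),c3(285,325)),
'watch':(c1(681,348),c4(150,190)),'rib+y end top':(c1(607,505),c3(392,325)),'rib':(c1(567,590),c3(455,295))}
for k,(a,b) in P.items():
    p,e=tri(S,a,D,b);print(k,p.round(1),round(e,1))
crop("side0",110,130,230,220,6,"c5");crop("scene0",400,200,460,290,6,"c6")
E
```

```text
eyeA top [ 396.1 -305.3   61.2] 1.5
objNear lens [422.4  91.2  33.5] 0.7
objFar [506.3  94.   32.9] 1.6
ring [ 466.6 -114.7   15. ] 1.5
dish [ 601.1 -248.6    7.6] 0.3
tray n(top) [577.6 184.5  11.8] 2.0
tray r [581.3 333.1  17.6] 0.6
tray b [669.8 331.6  18.5] 2.9
tray l [670.5 185.6  13.5] 1.9
case tl [ 578.5 -102.2   44. ] 4.7
case bl [666.5 -91.8  44. ] 0.1
case br [638.3  97.5  48.4] 3.7
case tr [557.4  91.3  41.6] 1.6
watch [439.1  -7.1   8.2] 1.3
rib+y end top [583.4  35.   61.6] 3.6
rib [629.7  38.3  55.8] 3.0
```

View pics/c5.png

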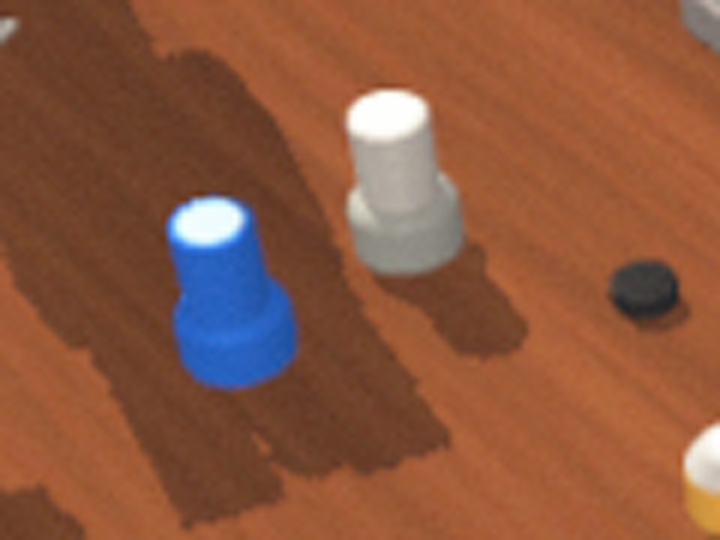

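View pics/c6.png

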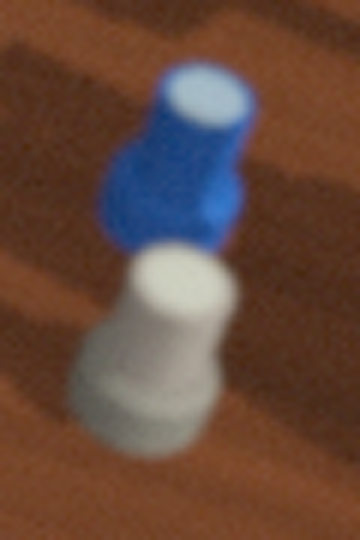

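```bash
cat >> h.py <<'E'
from scipy.spatial.transform import Rotation as Ro
def go(x,y,z,jaw=None,s=None):
    """target grasp point (mm); jaw = world angle deg of jaw axis (mod 180)."""
    if s is None:
        from rig import arm; s=arm.sense()
    R=Ro.from_rotvec(s["tcp_rot"]).as_matrix();p=s["ee_pos"]+180*R[:,1]
    zt=np.degrees(np.arctan2(R[1,2],R[0,2]))
    print("t",round(float(s["t"]),2),"grasp pt",p.round(1),"jaw",zt.round(1),"tilt",R[:,1].round(3),"F",s["ft_force"].round(1),"open",round(float(s["opening"]),1),"q6",round(float(s["qpos"][5]),2))
    d=R.T@(np.array([x,y,z])-p);print(" shift tool (m):",(d/1000).round(4))
    if jaw is not None:
        w=(jaw-zt+90)%180-90 # world turn about +z ; tool y = -z
        print(" turn about tool y (rad): %.3f (alt %.3f)"%(-np.radians(w),-np.radians(w)+np.pi*np.sign(w)))
E
python3 - <<'E'
from h import *
S=load("scene0");D=load("side0")
print(tri(S,(430.7,246.7),D,(174.7,149.2)),tri(S,(434.5,215.8),D,(145,167)))
from rig import arm
s=arm.sense();R=Ro.from_rotvec(s["tcp_rot"]).as_matrix();print(R.round(3))
W=load("wrist0");print("cam in tool",R.T@(W["T"][:3,3]-s["ee_pos"]),(R.T@W["T"][:3,:3]).round(3))
go(480,320,200,0)
E
```

```text
(array([417.65269317, 289.91021767,  59.92379323]), np.float64(0.12195780991831057)) (array([336.44077439, 277.07635317,  60.37038591]), np.float64(1.1459738122073433))
[[ 0.92  -0.001  0.392]
 [-0.392 -0.001  0.92 ]
 [-0.    -1.    -0.002]]
cam in tool [-82.75811241  20.23683717   0.16718362] [[ 0.     0.961  0.278]
 [ 0.    -0.278  0.961]
 [ 1.     0.    -0.   ]]
t 0.15 grasp pt [225.1 528.5 223.8] jaw 66.9 tilt [-0.001 -0.001 -1.   ] F [ 0.  1. -0.] open 93.8 q6 -0.15
 shift tool (m): [ 0.3162  0.0238 -0.0918]
 turn about tool y (rad): 1.168 (alt -1.974)
```

Emit:
apply_moves(steps=[[0.034, 0.0105, -0.018, 0, 0.6], [0.034, 0.0105, -0.018, 0, 0.6], [0.034, 0.0105, -0.018, 0, 0.6], [0.034, 0.0105, -0.018, 0, 0.6], [0.034, 0.0105, -0.018, 0, 0.6], [0.034, 0.0105, -0.018, 0, 0.6], [0.034, 0.0105, -0.018, 0, 0.6], [0.034, 0.0105, -0.018, 0, 0.6]])

```text
t: 0.82
ee_pos: [419.8, 288.2, 320.0]
tcp_rot: [-1.548, 0.316, -0.316]
ft_force: [0.9, 0.6, 0.9]
opening: 56.8
```

Emit:
apply_moves(steps=[[0, 0, 0, -0.1, 0.6], [0, 0, 0, -0.1, 0.6], [0, 0, 0, -0.1, 0.6], [0, 0, 0, -0.1, 0.6], [0, 0, 0, 0, 0.6]])

```text
t: 1.23
ee_pos: [419.2, 289.6, 320.3]
tcp_rot: [-1.571, 0.002, -0.001]
ft_force: [0.4, -0.3, -0.4]
opening: 56.2
```

```bash
python3 - <<'E'
from h import *
go(418,290,45,90)
g=snap("wrist","w1")
print(proj(g,[418,290,60]),proj(g,[336,277,60]))
E
```

```text
t 1.23 grasp pt [419.  289.5 140.3] jaw 89.9 tilt [-0.001 -0.    -1.   ] F [ 0.4 -0.3 -0.4] open 56.2 q6 -1.13
 shift tool (m): [-0.001   0.0953  0.0005]
 turn about tool y (rad): -0.002 (alt 3.140)
[281.81193068 228.95139946] [264.93755941 129.37367002]
```

View pics/w1.png

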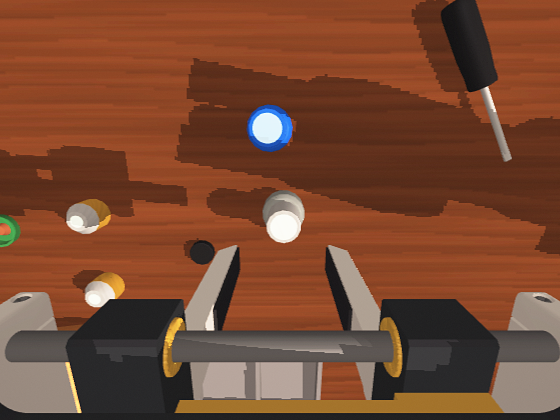

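The wrist view puts the eyepiece top at (284,227) against a predicted (282,229), so it agrees to 2 mm. I'll descend and grip.

Emit:
apply_moves(steps=[[-0.002, 0.031, 0.0015, 0, 0.6], [0, 0.031, 0, 0, 0.6], [0, 0.025, 0, 0, 0.6], [0, 0.006, 0, 0, 0.6], [0, 0, 0, 0, 0.6], [0, 0, 0, 0, 0.0], [0, 0, 0, 0, 0.0], [0, 0, 0, 0, 0.0]])

```text
t: 1.95
ee_pos: [418.2, 291.9, 229.6]
tcp_rot: [-1.569, -0.0, -0.005]
ft_force: [0.2, -0.2, -0.0]
opening: 40.0
```

Emit:
apply_moves(steps=[[0, 0, 0, 0, 0.0], [0, 0, 0, 0, 0.0], [0, 0, 0, 0, 0.0]])

```text
t: 2.2
ee_pos: [417.9, 291.6, 229.1]
tcp_rot: [-1.57, 0.0, -0.004]
ft_force: [-0.2, -0.7, 5.4]
opening: 29.7
```

```bash
python3 - <<'E'
from h import *
go(418,290,130,90)
E
```

```text
t 2.2 grasp pt [418.3 291.8  49.1] jaw 89.8 tilt [ 0.002  0.001 -1.   ] F [-0.2 -0.7  5.4] open 29.7 q6 -1.13
 shift tool (m): [-0.0001 -0.0809 -0.0017]
 turn about tool y (rad): -0.003 (alt 3.139)
```

Emit:
apply_moves(steps=[[0, -0.015, 0, 0, 0], [0, -0.03, 0, 0, 0], [0.03, -0.01, 0, 0, 0], [0.035, 0, 0.0005, 0, 0], [0.035, 0, 0.0005, 0, 0], [0.035, 0, 0.0005, 0, 0], [0.035, 0, 0.0005, 0, 0], [0.03, 0, 0.0005, 0, 0]])

```text
t: 2.87
ee_pos: [619.0, 293.0, 282.3]
tcp_rot: [-1.571, 0.003, -0.003]
ft_force: [0.8, -0.1, -1.1]
opening: 29.4
```

Emit:
apply_moves(steps=[[0, 0, 0, 0, 0], [0, 0, 0, 0, 0]])

```text
t: 3.03
ee_pos: [618.2, 292.8, 281.6]
tcp_rot: [-1.571, 0.004, -0.003]
ft_force: [-1.0, 0.6, -0.3]
opening: 29.2
```

```bash
python3 - <<'E'
from h import *
go(625,295,55,90)
snap("side","s1");snap("scene","sc1");crop("side0" if 0 else "s1",180,60,360,200,4,"c7")
crop("sc1",280,200,460,410,2.8,"c7b")
E
```

```text
t 3.03 grasp pt [618.  292.7 101.6] jaw 89.8 tilt [-0.001 -0.    -1.   ] F [-1.   0.6 -0.3] open 29.2 q6 -1.25
 shift tool (m): [0.007  0.0466 0.0023]
 turn about tool y (rad): -0.004 (alt 3.137)
```

View pics/c7.png

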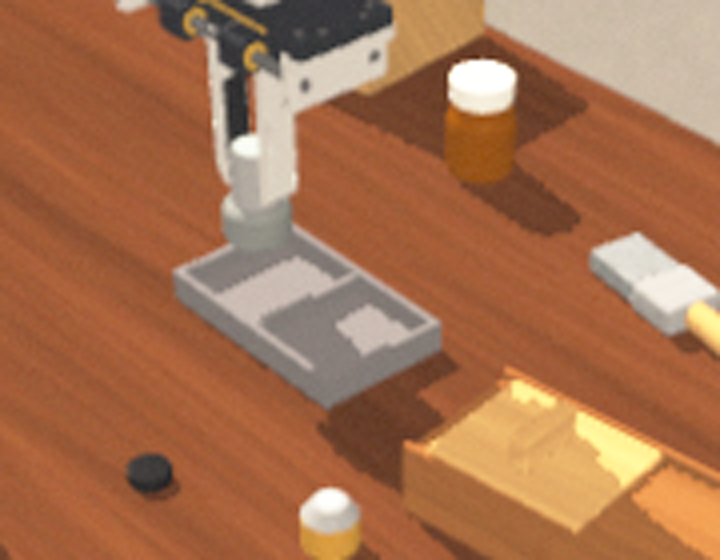

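View pics/c7b.png

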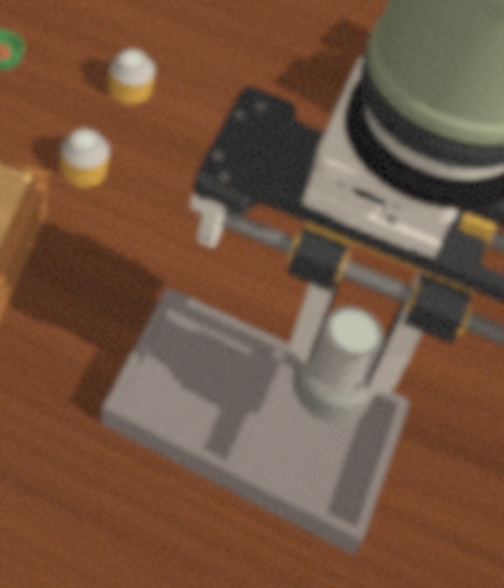

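The eyepiece hangs upright over the +y bay (c7 at (255,210)). I'll lower it.

Emit:
apply_moves(steps=[[0.007, 0.01, 0.002, 0, 0], [0, 0.015, 0, 0, 0], [0, 0.011, 0, 0, 0], [0, 0.006, 0, 0, 0], [0, 0.003, 0, 0, 0], [0, 0, 0, 0, 0], [0, 0, 0, 0, 0]])

```text
t: 3.72
ee_pos: [624.1, 295.4, 237.4]
tcp_rot: [-1.571, 0.002, -0.002]
ft_force: [-0.0, -0.2, -0.7]
opening: 29.4
```

```bash
python3 - <<'E'
from h import *
go(625,295,54,90)
E
```

```text
t 3.72 grasp pt [624.  295.3  57.4] jaw 89.8 tilt [-0. -0. -1.] F [-0.  -0.2 -0.7] open 29.4 q6 -1.25
 shift tool (m): [ 0.001   0.0034 -0.0003]
 turn about tool y (rad): -0.003 (alt 3.139)
```

Emit:
apply_moves(steps=[[0, 0.0015, 0, 0, 0], [0, 0.001, 0, 0, 0], [0, 0.0, 0, 0, 0], [0, 0, 0, 0, 0]])

```text
t: 4.05
ee_pos: [624.4, 295.3, 235.6]
tcp_rot: [-1.571, 0.002, -0.003]
ft_force: [0.5, 0.5, 0.3]
opening: 29.8
```

Emit:
apply_moves(steps=[[0, 0.001, 0, 0, 0], [0, 0, 0, 0, 0], [0, 0, 0, 0, 0]])

```text
t: 4.3
ee_pos: [624.2, 295.3, 234.2]
tcp_rot: [-1.571, 0.002, -0.002]
ft_force: [0.3, -0.2, -1.0]
opening: 29.6
```

Emit:
apply_moves(steps=[[0, 0.001, 0, 0, 0], [0, 0, 0, 0, 0], [0, 0, 0, 0, 0]])

```text
t: 4.55
ee_pos: [624.3, 295.3, 234.2]
tcp_rot: [-1.571, 0.002, -0.002]
ft_force: [-3.5, -0.9, 6.1]
opening: 29.8
```

Contact is felt at the expected height (grasp point 54.2). I'll release with a small opening, lift and look.

Emit:
apply_moves(steps=[[0, 0, 0, 0, 0.42], [0, 0, 0, 0, 0.42], [0, 0, 0, 0, 0.42], [0, -0.02, 0, 0, 0.42], [0, -0.04, 0, 0, 0.42], [0, -0.04, 0, 0, 0.5], [0, -0.02, 0, 0, 0.6]])

```text
t: 5.13
ee_pos: [625.3, 295.7, 358.4]
tcp_rot: [-1.568, -0.003, -0.008]
ft_force: [0.8, 0.4, 0.8]
opening: 49.4
```

```bash
python3 - <<'E'
from h import *
go(396,-305,130,90)
snap("wrist","w2")
E
```

```text
t 5.13 grasp pt [626.5 296.2 178.4] jaw 89.8 tilt [ 0.007  0.002 -1.   ] F [0.8 0.4 0.8] open 49.4 q6 -1.25
 shift tool (m): [-0.2292  0.0454 -0.6019]
 turn about tool y (rad): -0.003 (alt 3.139)
```

View pics/w2.png

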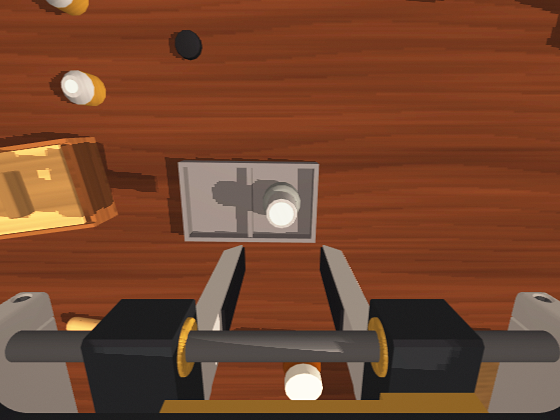

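The eyepiece stands in the right bay, top at (281,212). Now over to eyepiece A.

Emit:
apply_moves(steps=[[-0.0127, 0, -0.0334, 0, 0.6], [-0.0127, 0, -0.0334, 0, 0.6], [-0.0127, 0, -0.0334, 0, 0.6], [-0.0127, 0, -0.0334, 0, 0.6], [-0.0127, 0, -0.0334, 0, 0.6], [-0.0127, 0, -0.0334, 0, 0.6], [-0.0127, 0, -0.0334, 0, 0.6], [-0.0127, 0, -0.0334, 0, 0.6]])

```text
t: 5.85
ee_pos: [520.8, 27.1, 352.4]
tcp_rot: [-1.571, 0.002, -0.002]
ft_force: [0.7, -0.7, 0.7]
opening: 56.6
```

Emit:
apply_moves(steps=[[-0.0127, 0, -0.0334, 0, 0.6], [-0.0127, 0, -0.0334, 0, 0.6], [-0.0127, 0, -0.0334, 0, 0.6], [-0.0127, 0, -0.0334, 0, 0.6], [-0.0127, 0, -0.0334, 0, 0.6], [-0.0127, 0, -0.0334, 0, 0.6], [-0.0127, 0, -0.0334, 0, 0.6], [-0.0127, 0, -0.0334, 0, 0.6]])

```text
t: 6.52
ee_pos: [418.4, -239.9, 352.6]
tcp_rot: [-1.571, 0.002, -0.002]
ft_force: [-0.5, -0.1, -0.2]
opening: 56.5
```

Emit:
apply_moves(steps=[[-0.0127, 0.01, -0.0334, 0, 0.6], [-0.0127, 0.01, -0.0334, 0, 0.6], [0, 0.01, 0, 0, 0.6], [0, 0, 0, 0, 0.6]])

```text
t: 6.85
ee_pos: [392.5, -306.0, 320.4]
tcp_rot: [-1.567, 0.008, -0.003]
ft_force: [-0.2, 0.9, 0.3]
opening: 56.0
```

```bash
python3 - <<'E'
from h import *
go(396,-305,49,90)
g=snap("wrist","w3"); print(proj(g,[396,-305,60]))
w=load("w2")
for z in (20,):
  for p in [(179,163),(319,164),(316,243),(184,242)]: print(plane(w,*p,z).round(1))
E
```

```text
t 6.85 grasp pt [ 391.9 -305.3  140.4] jaw 89.6 tilt [-0.003  0.004 -1.   ] F [-0.2  0.9  0.3] open 56.0 q6 -2.4
 shift tool (m): [ 0.0044  0.0914 -0.    ]
 turn about tool y (rad): -0.007 (alt 3.135)
[281.2050934 234.7780488]
[578.6 187.6  20. ]
[580.1 336.8  20. ]
[670.5 336.3  20. ]
[668.7 184.2  20. ]
```

View pics/w3.png

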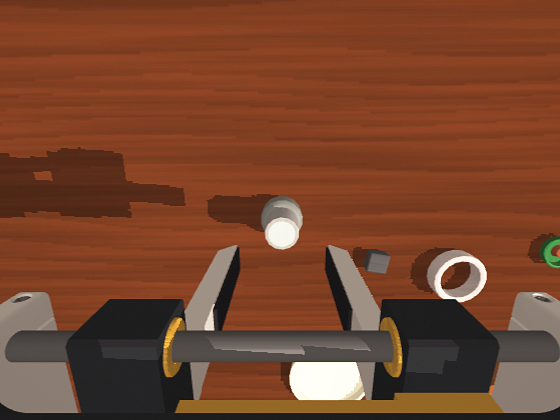

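The eyepiece top at (281,233) matches the prediction of (281,235). Descending to grip.

Emit:
apply_moves(steps=[[0.003, 0.031, 0, 0, 0.6], [0, 0.031, 0, 0, 0.6], [0, 0.022, 0, 0, 0.6], [0, 0.006, 0, 0, 0.6], [0, 0, 0, 0, 0.6], [0, 0, 0, 0, 0.0], [0, 0, 0, 0, 0.0], [0, 0, 0, 0, 0.0]])

```text
t: 7.57
ee_pos: [397.8, -305.7, 235.1]
tcp_rot: [-1.574, -0.0, -0.004]
ft_force: [0.4, 0.1, -0.2]
opening: 39.8
```

Emit:
apply_moves(steps=[[0, 0, 0, 0, 0.0], [0, 0, 0, 0, 0.0], [0, 0, 0, 0, 0.0]])

```text
t: 7.82
ee_pos: [397.4, -305.7, 234.5]
tcp_rot: [-1.572, 0.001, -0.004]
ft_force: [0.8, 0.5, 5.1]
opening: 29.5
```

```bash
python3 - <<'E'
from h import *
go(625,224,150,90)
E
```

```text
t 7.82 grasp pt [ 397.8 -306.    54.5] jaw 89.8 tilt [ 0.002 -0.002 -1.   ] F [0.8 0.5 5.1] open 29.5 q6 -2.4
 shift tool (m): [ 0.2259 -0.096   0.5305]
 turn about tool y (rad): -0.003 (alt 3.139)
```

Emit:
apply_moves(steps=[[0, -0.02, 0, 0, 0], [0, -0.035, 0, 0, 0], [0, -0.035, 0, 0, 0], [0.01, -0.006, 0.02, 0, 0], [0.014, 0, 0.033, 0, 0], [0.014, 0, 0.033, 0, 0], [0.014, 0, 0.033, 0, 0], [0.014, 0, 0.033, 0, 0]])

```text
t: 8.48
ee_pos: [463.3, -152.1, 329.1]
tcp_rot: [-1.571, 0.003, -0.003]
ft_force: [0.5, -0.3, -1.7]
opening: 29.8
```

Emit:
apply_moves(steps=[[0.014, 0, 0.033, 0, 0], [0.014, 0, 0.033, 0, 0], [0.014, 0, 0.033, 0, 0], [0.014, 0, 0.033, 0, 0], [0.014, 0, 0.033, 0, 0], [0.014, 0, 0.033, 0, 0], [0.014, 0, 0.033, 0, 0], [0.014, 0, 0.033, 0, 0]])

```text
t: 9.15
ee_pos: [576.2, 111.9, 328.7]
tcp_rot: [-1.571, 0.003, -0.002]
ft_force: [0.2, -0.5, -0.8]
opening: 29.4
```

Emit:
apply_moves(steps=[[0.014, 0, 0.033, 0, 0], [0.014, 0, 0.033, 0, 0], [0.014, 0, 0.033, 0, 0], [0.005, 0, 0.016, 0, 0], [0, 0, 0, 0, 0], [0, 0, 0, 0, 0]])

```text
t: 9.65
ee_pos: [623.1, 225.7, 328.2]
tcp_rot: [-1.572, 0.002, 0.001]
ft_force: [-0.9, 0.2, -1.2]
opening: 29.4
```

```bash
python3 - <<'E'
from h import *
go(625,224,60.5,90)
E
```

```text
t 9.65 grasp pt [622.8 225.5 148.2] jaw 89.9 tilt [-0.002 -0.001 -1.   ] F [-0.9  0.2 -1.2] open 29.4 q6 -1.35
 shift tool (m): [ 0.0023  0.0877 -0.0014]
 turn about tool y (rad): -0.001 (alt 3.141)
```

Emit:
apply_moves(steps=[[0.002, 0.02, -0.001, 0, 0], [0, 0.03, 0, 0, 0], [0, 0.02, 0, 0, 0], [0, 0.01, 0, 0, 0], [0, 0.005, 0, 0, 0], [0, 0, 0, 0, 0], [0, 0, 0, 0, 0]])

```text
t: 10.23
ee_pos: [625.9, 223.5, 245.3]
tcp_rot: [-1.571, 0.002, -0.004]
ft_force: [0.2, 0.3, -1.4]
opening: 29.2
```

Emit:
apply_moves(steps=[[0, 0.0015, 0, 0, 0], [0, 0, 0, 0, 0], [0, 0, 0, 0, 0]])

```text
t: 10.48
ee_pos: [625.9, 224.2, 244.0]
tcp_rot: [-1.57, 0.0, -0.004]
ft_force: [0.3, -0.4, -1.1]
opening: 29.3
```

Contact should come at 239.5, so I'll lower gently.

Emit:
apply_moves(steps=[[0, 0.0015, 0, 0, 0], [0, 0.0015, 0, 0, 0], [0, 0, 0, 0, 0], [0, 0, 0, 0, 0]])

```text
t: 10.82
ee_pos: [625.4, 224.2, 239.6]
tcp_rot: [-1.571, 0.002, -0.002]
ft_force: [0.1, 0.4, -0.5]
opening: 29.6
```

Emit:
apply_moves(steps=[[0, 0.001, 0, 0, 0], [0, 0, 0, 0, 0], [0, 0, 0, 0, 0]])

```text
t: 11.07
ee_pos: [625.5, 224.2, 239.5]
tcp_rot: [-1.571, 0.002, -0.002]
ft_force: [-2.0, -0.3, 5.1]
opening: 29.4
```

Emit:
apply_moves(steps=[[0, 0.001, 0, 0, 0], [0, 0, 0, 0, 0], [0, 0, 0, 0, 0]])

```text
t: 11.32
ee_pos: [625.6, 224.3, 239.5]
tcp_rot: [-1.571, 0.002, -0.002]
ft_force: [-4.9, -0.3, 10.2]
opening: 29.5
```

Emit:
apply_moves(steps=[[0, -0.001, 0, 0, 0], [0, 0, 0, 0, 0.42], [0, 0, 0, 0, 0.42], [0, 0, 0, 0, 0.42], [0, -0.02, 0, 0, 0.42], [0, -0.04, 0, 0, 0.42], [0, -0.04, 0, 0, 0.5], [0, -0.02, 0, 0, 0.7]])

```text
t: 11.98
ee_pos: [626.6, 224.3, 363.6]
tcp_rot: [-1.569, -0.003, -0.008]
ft_force: [0.7, -0.4, 0.4]
opening: 49.7
```

```bash
python3 - <<'E'
from h import *
go(466,-115,130,90)
snap("wrist","w4")
E
```

```text
t 11.98 grasp pt [627.8 224.6 183.6] jaw 89.8 tilt [ 0.007  0.001 -1.   ] F [ 0.7 -0.4  0.4] open 49.7 q6 -1.35
 shift tool (m): [-0.1612  0.052  -0.3401]
 turn about tool y (rad): -0.003 (alt 3.139)
```

View pics/w4.png

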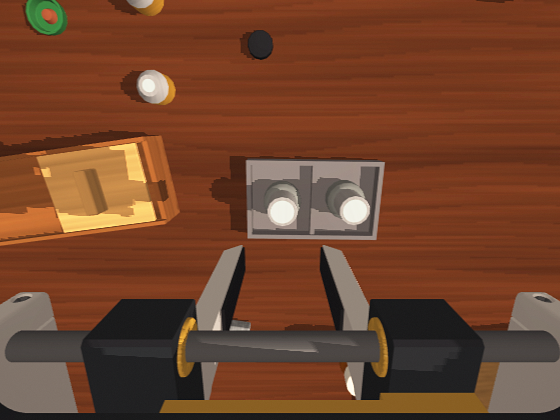

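Both eyepieces stand in their bays, at (282,211) and (354,210). Next is the ring, so I'll check its neighbours.

```bash
python3 - <<'E'
from h import *
S=load("scene0");D=load("side0")
print(plane(D,347,292,8),plane(S,202,190,8),tri(S,(110+368/4,130+233/4),D,(220+380/3,170+358/3)))
E
```

```text
[ 447.13089101 -203.63852212    8.        ] [ 450.18120561 -202.39565729    8.        ] (array([ 448.6822275 , -201.87526986,   12.44773161]), np.float64(1.4648559176813392))
```

Emit:
apply_moves(steps=[[-0.016, 0, -0.034, 0, 0.8], [-0.016, 0, -0.034, 0, 0.8], [-0.016, 0, -0.034, 0, 0.8], [-0.016, 0, -0.034, 0, 0.8], [-0.016, 0, -0.034, 0, 0.8], [-0.016, 0, -0.034, 0, 0.8], [-0.016, 0, -0.034, 0, 0.8], [-0.016, 0, -0.034, 0, 0.8]])

```text
t: 12.7
ee_pos: [495.4, -48.8, 357.8]
tcp_rot: [-1.571, 0.002, -0.001]
ft_force: [0.8, 0.1, -0.4]
opening: 75.2
```

Emit:
apply_moves(steps=[[-0.016, 0.016, -0.034, 0, 0.8], [-0.016, 0.016, -0.034, 0, 0.8], [0, 0.01, 0, 0, 0.8], [0, 0, 0, 0, 0.8]])

```text
t: 13.03
ee_pos: [462.6, -116.5, 313.7]
tcp_rot: [-1.568, 0.01, -0.002]
ft_force: [-0.6, -0.2, 0.4]
opening: 75.3
```

```bash
python3 - <<'E'
from h import *
go(466,-115,30,90)
g=snap("wrist","w5"); print(proj(g,[466,-115,18]))
E
```

```text
t 13.03 grasp pt [ 461.7 -116.   133.7] jaw 89.6 tilt [-0.005  0.003 -1.   ] F [-0.6 -0.2  0.4] open 75.3 q6 -1.99
 shift tool (m): [0.0049 0.1036 0.0008]
 turn about tool y (rad): -0.007 (alt 3.134)
[282.10520078 223.05335859]
```

View pics/w5.png

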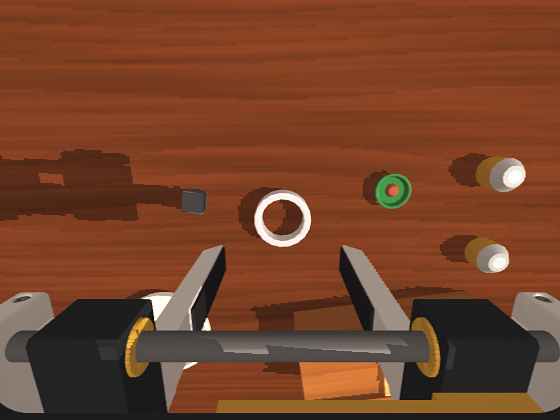

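The ring is centred at (282,219) and the jaws are clear of the block at (193,201) and the watch glass at (393,190).

Emit:
apply_moves(steps=[[0.001, 0.035, 0, 0, 0.8], [0, 0.035, 0, 0, 0.8], [0, 0.025, 0, 0, 0.8], [0, 0.008, 0, 0, 0.8], [0, 0.003, 0, 0, 0.8], [0, 0, 0, 0, 0.8], [0, 0, 0, 0, 0.8]])

```text
t: 13.67
ee_pos: [466.8, -115.3, 212.3]
tcp_rot: [-1.572, -0.001, -0.004]
ft_force: [-0.1, 0.2, 0.0]
opening: 75.4
```

```bash
python3 - <<'E'
from h import *
go(464,-115,26,90)
g=snap("wrist","w6")
E
```

```text
t 13.67 grasp pt [ 467.4 -115.6   32.3] jaw 89.9 tilt [ 0.003 -0.001 -1.   ] F [-0.1  0.2  0. ] open 75.4 q6 -1.99
 shift tool (m): [-0.0034  0.0063  0.0006]
 turn about tool y (rad): -0.002 (alt 3.140)
```

View pics/w6.png

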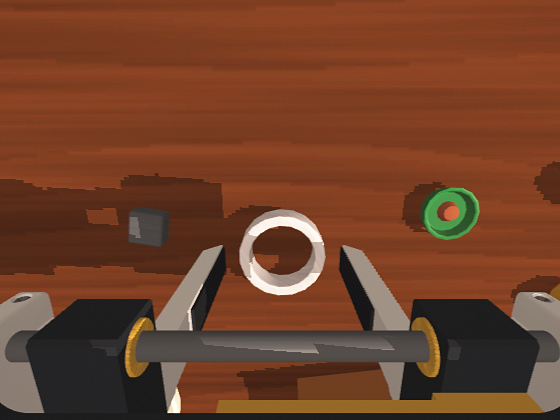

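```bash
python3 - <<'E'
from h import *
a=load("w5");b=load("w6")
print(tri(a,(282.5,219),b,(283,251)),plane(a,282.5,219,18),plane(b,283,251,18))
E
```

```text
(array([ 468.8558924 , -114.35693466,   -5.54031706]), np.float64(0.3854374473603484)) [ 461.86824973 -114.58459654   18.        ] [ 458.78090477 -114.18603917   18.        ]
```

Emit:
apply_moves(steps=[[-0.003, 0.005, 0, 0, 0.8], [0, 0.0015, 0, 0, 0.8], [0, 0, 0, 0, 0.8], [0, 0, 0, 0, 0.4], [0, 0, 0, 0, 0.4], [0, 0, 0, 0, 0.4], [0, 0, 0, 0, 0.4]])

```text
t: 14.3
ee_pos: [462.6, -115.5, 204.3]
tcp_rot: [-1.571, 0.002, -0.002]
ft_force: [-0.3, -0.8, -0.2]
opening: 55.1
```

```bash
python3 - <<'E'
from h import *
go(601,-249,130,90)
E
```

```text
t 14.3 grasp pt [ 462.6 -115.6   24.3] jaw 89.8 tilt [ 0. -0. -1.] F [-0.3 -0.8 -0.2] open 55.1 q6 -1.99
 shift tool (m): [ 0.1388 -0.1056 -0.1331]
 turn about tool y (rad): -0.003 (alt 3.139)
```

Emit:
apply_moves(steps=[[0, 0, 0, 0, 0.2], [0, -0.02, 0, 0, 0.2], [0, -0.035, 0, 0, 0.2], [0.017, -0.015, -0.016, 0, 0.2], [0.027, 0, -0.0265, 0, 0.2], [0.027, 0, -0.0265, 0, 0.2], [0.027, 0, -0.0265, 0, 0.2], [0.027, 0, -0.0265, 0, 0.2]])

```text
t: 14.97
ee_pos: [588.1, -238.9, 274.0]
tcp_rot: [-1.571, 0.002, -0.002]
ft_force: [-0.2, -0.7, -0.1]
opening: 55.3
```

Emit:
apply_moves(steps=[[0.014, 0, -0.012, 0, 0.2], [0, 0, 0, 0, 0.2], [0, 0, 0, 0, 0.2], [0, 0, 0, 0, 0.2]])

```text
t: 15.3
ee_pos: [600.2, -248.9, 273.1]
tcp_rot: [-1.569, 0.004, 0.0]
ft_force: [0.2, -0.1, -1.1]
opening: 55.4
```

```bash
python3 - <<'E'
from h import *
go(601,-249,28.5,90)
g=snap("wrist","w7");snap("side","s7");snap("scene","sc7");crop("s7",330,150,500,340,3,"c8")
E
```

```text
t 15.3 grasp pt [ 599.7 -248.6   93.1] jaw 89.9 tilt [-0.003  0.002 -1.   ] F [ 0.2 -0.1 -1.1] open 55.4 q6 -2.09
 shift tool (m): [ 0.0015  0.0646 -0.0005]
 turn about tool y (rad): -0.003 (alt 3.139)
```

View pics/w7.png

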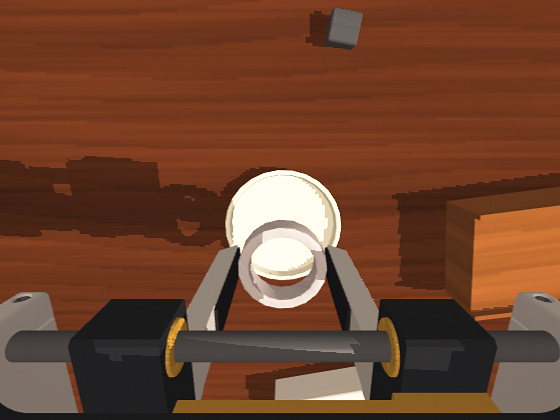

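View pics/c8.png

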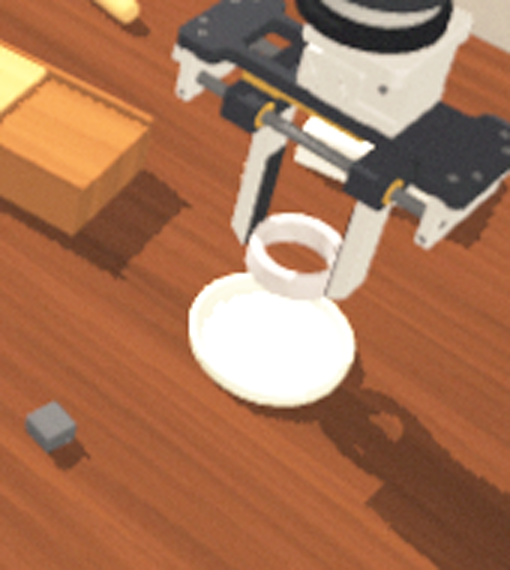

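```bash
python3 - <<'E'
from h import *
a=load("w7");print(plane(a,283,227,12),plane(a,226,225,12),plane(a,341,225,12),plane(a,283,171,12))
E
```

```text
[ 597.00467876 -246.92741525   12.        ] [ 595.04935062 -295.7684246    12.        ] [ 595.35572533 -197.1939059    12.        ] [ 549.04370604 -246.8403557    12.        ]
```

Emit:
apply_moves(steps=[[0, 0.02, -0.001, 0, 0.2], [0, 0.02, 0, 0, 0.2], [0, 0.012, 0, 0, 0.2], [0, 0.005, 0, 0, 0.2], [0, 0, 0, 0, 0.2], [0, 0, 0, 0, 0.2]])

```text
t: 15.95
ee_pos: [601.1, -250.6, 217.5]
tcp_rot: [-1.571, 0.002, -0.002]
ft_force: [-0.2, -0.1, -0.9]
opening: 55.5
```

Emit:
apply_moves(steps=[[-0.0015, 0.003, 0.0025, 0, 0.2], [0, 0.002, 0, 0, 0.2], [0, 0.001, 0, 0, 0.2], [0, 0, 0, 0, 0.2], [0, 0, 0, 0, 0.2]])

```text
t: 16.37
ee_pos: [599.7, -248.4, 211.4]
tcp_rot: [-1.571, 0.002, -0.002]
ft_force: [-1.0, -0.9, -0.3]
opening: 55.0
```

Emit:
apply_moves(steps=[[0, 0.001, 0, 0, 0.2], [0, 0, 0, 0, 0.2], [0, 0, 0, 0, 0.2]])

```text
t: 16.62
ee_pos: [599.6, -248.4, 210.1]
tcp_rot: [-1.571, 0.002, -0.002]
ft_force: [-0.9, -1.3, -0.9]
opening: 55.2
```

Emit:
apply_moves(steps=[[0, 0.001, 0, 0, 0.2], [0, 0, 0, 0, 0.2], [0, 0, 0, 0, 0.2]])

```text
t: 16.87
ee_pos: [599.5, -248.3, 209.0]
tcp_rot: [-1.571, 0.002, -0.002]
ft_force: [1.0, -0.4, -1.1]
opening: 54.8
```

Emit:
apply_moves(steps=[[0, 0.001, 0, 0, 0.2], [0, 0, 0, 0, 0.2], [0, 0, 0, 0, 0.2]])

```text
t: 17.12
ee_pos: [599.7, -248.3, 208.3]
tcp_rot: [-1.571, 0.002, -0.002]
ft_force: [-1.1, 0.3, 0.7]
opening: 55.3
```

Emit:
apply_moves(steps=[[0, 0.001, 0, 0, 0.2], [0, 0, 0, 0, 0.2], [0, 0, 0, 0, 0.2]])

```text
t: 17.37
ee_pos: [599.8, -248.4, 208.3]
tcp_rot: [-1.571, 0.002, -0.002]
ft_force: [-1.8, 0.4, 5.7]
opening: 55.3
```

Emit:
apply_moves(steps=[[0, 0, 0, 0, 0.65], [0, 0, 0, 0, 0.65], [0, 0, 0, 0, 0.65], [0, -0.01, 0, 0, 0.65], [0, -0.03, 0, 0, 0.65], [0, -0.04, 0, 0, 0.65], [0, -0.04, 0, 0, 0.65], [0, -0.01, 0, 0, 0.65]])

```text
t: 18.03
ee_pos: [601.5, -249.4, 346.0]
tcp_rot: [-1.578, -0.007, -0.011]
ft_force: [1.0, 0.1, 1.1]
opening: 61.4
```

```bash
python3 - <<'E'
from h import *
go(606,37,130,96)
g=snap("wrist","w8")
snap("scene","sc8");crop("sc8",110,130,310,320,4,"c9")
E
```

```text
t 18.03 grasp pt [ 603.6 -250.6  166. ] jaw 89.8 tilt [ 0.012 -0.007 -1.   ] F [1.  0.1 1.1] open 61.4 q6 -2.09
 shift tool (m): [0.0012 0.0341 0.2878]
 turn about tool y (rad): -0.107 (alt 3.034)
```

View pics/w8.png

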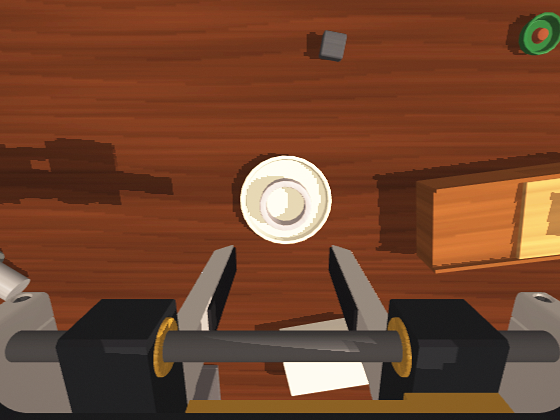

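View pics/c9.png

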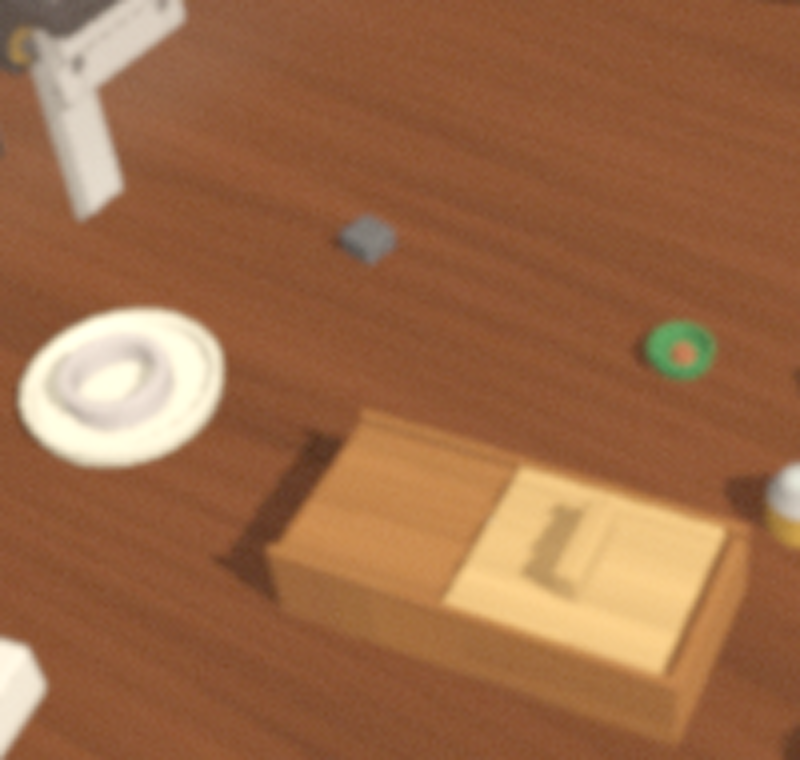

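The ring lies flat in the dish at (285,205). Now to the cover.

Emit:
apply_moves(steps=[[0, 0, 0.035, 0, 0.5], [0, 0, 0.035, 0, 0.5], [0, 0, 0.035, 0, 0.5], [0, 0, 0.035, 0, 0.5], [0, 0, 0.035, 0, 0.5], [0, 0, 0.035, 0, 0.5], [0, 0, 0.035, 0, 0.5], [0, 0, 0.035, 0, 0.5]])

```text
t: 18.8
ee_pos: [599.1, 33.4, 334.2]
tcp_rot: [-1.57, 0.006, 0.002]
ft_force: [1.2, 0.4, -0.2]
opening: 47.3
```

Emit:
apply_moves(steps=[[0, 0, 0, -0.1, 0.5], [0, 0, 0, 0, 0.5], [0, 0, 0, 0, 0.5]])

```text
t: 19.05
ee_pos: [599.6, 32.0, 334.9]
tcp_rot: [-1.569, -0.072, 0.078]
ft_force: [-0.5, 0.5, -0.1]
opening: 47.3
```

```bash
python3 - <<'E'
from h import *
go(606,37,69,96)
g=snap("wrist","w9");print(proj(g,[606,37,65]))
E
```

```text
t 19.05 grasp pt [598.9  32.  154.9] jaw 95.5 tilt [-0.004 -0.    -1.   ] F [-0.5  0.5 -0.1] open 47.3 q6 -1.76
 shift tool (m): [0.0079 0.0859 0.0043]
 turn about tool y (rad): -0.009 (alt 3.133)
[285.89357331 234.83338194]
```

View pics/w9.png

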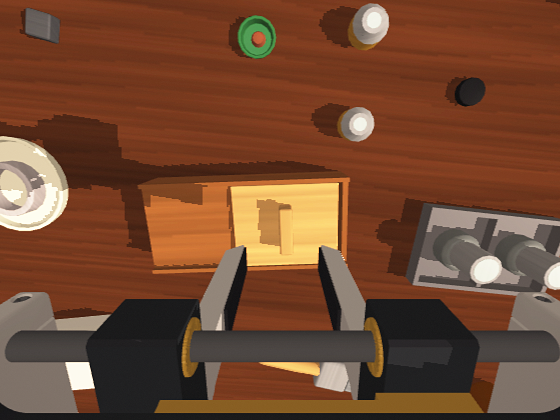

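```bash
python3 - <<'E'
from h import *
crop("w9",130,165,365,285,3.4,"c10")
E
```

```text
(no output)
```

View pics/c10.png

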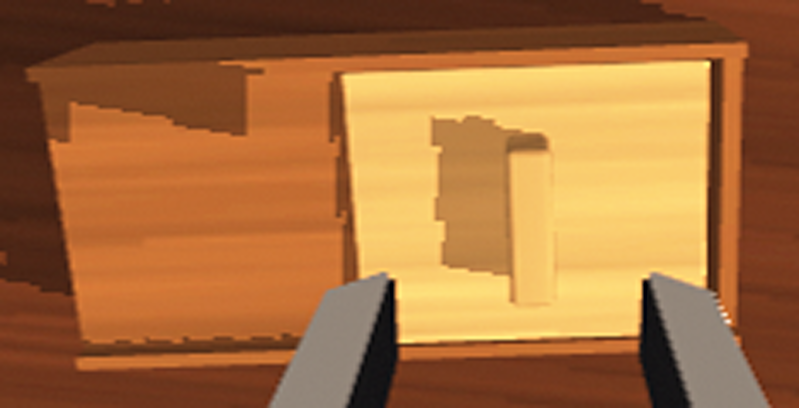

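```bash
python3 - <<'E'
from h import *
g=load("w9");S=load("sc8")
p=plane(g,286.5,231.8,65.5);print(p)
# rib top in the scene view: c9 coords ~ (598,548)
print(tri(g,(286.5,231.8),S,(110+595/4,130+545/4)))
print("cover edges", plane(g,130+340/3.4,165+72/3.4,45.5),plane(g,130+712/3.4,165+60/3.4,45.5),"case end",plane(g,130+745/3.4,165+48/3.4,46))
go(p[0],p[1],68.5,97.3)
E
```

```text
[602.91616071  37.23045337  65.5       ]
(array([604.75304392,  38.30660363,  59.00158521]), np.float64(1.698952968614692))
cover edges [570.50159324 -18.13193803  45.5       ] [557.58944259  81.88005501  45.5       ] case end [553.44171787  90.13080116  46.        ]
t 19.1 grasp pt [599.3  31.3 155.3] jaw 95.4 tilt [-0.003 -0.    -1.   ] F [ 0.5 -0.3 -0.3] open 46.8 q6 -1.76
 shift tool (m): [0.0045 0.0868 0.0056]
 turn about tool y (rad): -0.033 (alt 3.109)
```

Emit:
apply_moves(steps=[[0.0045, 0.02, 0.006, -0.033, 0.5], [0, 0.03, 0, 0, 0.5], [0, 0.02, 0, 0, 0.5], [0, 0.006, 0, 0, 0.5], [0, 0, 0, 0, 0.5], [0, 0, 0, 0, 0.5]])

```text
t: 19.6
ee_pos: [604.5, 37.1, 261.3]
tcp_rot: [-1.569, -0.101, 0.101]
ft_force: [1.1, -0.4, -0.1]
opening: 46.9
```

```bash
python3 - <<'E'
from h import *
go(604,37.5,69,97.3)
g=snap("wrist","w10")
EOF=0
E
```

```text
t 19.6 grasp pt [604.5  37.1  81.3] jaw 97.3 tilt [-0. -0. -1.] F [ 1.1 -0.4 -0.1] open 46.9 q6 -1.78
 shift tool (m): [-0.0004  0.0123  0.0004]
 turn about tool y (rad): 0.001 (alt -3.141)
```

View pics/w10.png

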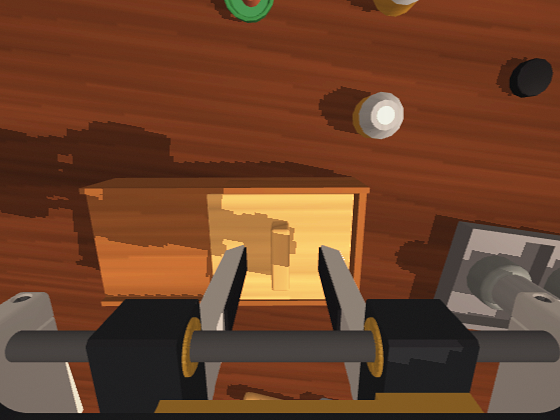

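The jaws are square to the rib, which sits at (281,258). I'll go down and pinch it.

Emit:
apply_moves(steps=[[0, 0.008, 0, 0, 0.5], [0, 0.0035, 0, 0, 0.5], [0, 0, 0, 0, 0.5], [0, 0, 0, 0, 0], [0, 0, 0, 0, 0], [0, 0, 0, 0, 0], [0, 0, 0, 0, 0], [0, 0, 0, 0, 0]])

```text
t: 20.32
ee_pos: [604.3, 38.1, 249.8]
tcp_rot: [-1.568, -0.103, 0.102]
ft_force: [0.0, 0.4, -0.5]
opening: 16.8
```

```bash
python3 - <<'E'
from h import *
go(604,37.5,69,97.3)
E
```

```text
t 20.32 grasp pt [604.4  38.1  69.8] jaw 97.5 tilt [ 0. -0. -1.] F [ 0.   0.4 -0.5] open 16.8 q6 -1.78
 shift tool (m): [-0.0005  0.0008 -0.0006]
 turn about tool y (rad): 0.003 (alt -3.139)
```

Emit:
apply_moves(steps=[[0, 0, 0, 0, 0], [0, 0, 0, 0, 0], [0, 0, -0.01, 0, 0], [0, 0, -0.015, 0, 0], [0, 0, -0.015, 0, 0], [0, 0, -0.015, 0, 0], [0, 0, -0.01, 0, 0], [0, 0, 0, 0, 0]])

```text
t: 20.98
ee_pos: [613.2, -29.8, 249.8]
tcp_rot: [-1.571, -0.101, 0.099]
ft_force: [0.3, -1.3, 0.6]
opening: 11.6
```

```bash
python3 - <<'E'
from h import *
go(604,37.5,69,97.3)
E
```

```text
t 20.98 grasp pt [613.4 -30.2  69.8] jaw 97.3 tilt [ 0.001 -0.002 -1.   ] F [ 0.3 -1.3  0.6] open 11.6 q6 -1.89
 shift tool (m): [-0.0008  0.0007  0.0683]
 turn about tool y (rad): -0.000 (alt 3.141)
```

Emit:
apply_moves(steps=[[0, 0, -0.01, 0, 0], [0, 0, -0.004, 0, 0], [0, 0, 0, 0, 0]])

```text
t: 21.23
ee_pos: [614.8, -41.4, 249.8]
tcp_rot: [-1.57, -0.102, 0.101]
ft_force: [-0.2, -1.4, 1.9]
opening: 11.8
```

Emit:
apply_moves(steps=[[0, 0, -0.002, 0, 0], [0, 0, 0, 0, 0], [0, 0, 0, 0, 0]])

```text
t: 21.48
ee_pos: [614.9, -42.2, 249.8]
tcp_rot: [-1.569, -0.103, 0.102]
ft_force: [1.3, -1.5, 1.3]
opening: 11.7
```

Emit:
apply_moves(steps=[[0, 0, -0.002, 0, 0], [0, 0, 0, 0, 0], [0, 0, 0, 0, 0]])

```text
t: 21.73
ee_pos: [615.1, -43.9, 249.8]
tcp_rot: [-1.568, -0.103, 0.102]
ft_force: [0.1, 1.1, 2.7]
opening: 11.5
```

Emit:
apply_moves(steps=[[0, 0, -0.002, 0, 0], [0, 0, 0, 0, 0], [0, 0, 0, 0, 0]])

```text
t: 21.98
ee_pos: [615.4, -46.2, 249.8]
tcp_rot: [-1.568, -0.103, 0.102]
ft_force: [2.3, 0.8, 3.3]
opening: 11.7
```

Emit:
apply_moves(steps=[[0, 0, -0.002, 0, 0], [0, 0, 0, 0, 0], [0, 0, 0, 0, 0]])

```text
t: 22.23
ee_pos: [615.7, -48.4, 249.8]
tcp_rot: [-1.569, -0.103, 0.102]
ft_force: [1.5, 0.9, 1.4]
opening: 11.3
```

Emit:
apply_moves(steps=[[0, 0, -0.002, 0, 0], [0, 0, 0, 0, 0], [0, 0, 0, 0, 0]])

```text
t: 22.48
ee_pos: [615.9, -49.2, 249.8]
tcp_rot: [-1.566, -0.102, 0.102]
ft_force: [0.3, 4.3, 4.8]
opening: 11.8
```

Emit:
apply_moves(steps=[[0, 0, -0.001, 0, 0], [0, 0, 0, 0, 0], [0, 0, 0, 0, 0]])

```text
t: 22.73
ee_pos: [615.9, -49.5, 249.8]
tcp_rot: [-1.564, -0.102, 0.102]
ft_force: [0.8, 6.7, 4.2]
opening: 11.5
```

The cover has reached its back stop (force rises and motion stops). I'll release, lift and look at the bay.

Emit:
apply_moves(steps=[[0, 0, 0.001, 0, 0.3], [0, 0, 0, 0, 0.3], [0, 0, 0, 0, 0.4], [0, -0.03, 0, 0, 0.4], [0, -0.04, 0, 0, 0.5], [0, -0.04, 0, 0, 0.55], [-0.03, -0.01, 0, 0, 0.55], [-0.03, 0, 0.02, 0, 0.55]])

```text
t: 23.4
ee_pos: [555.6, -41.1, 374.7]
tcp_rot: [-1.574, -0.108, 0.092]
ft_force: [0.4, 0.4, 0.2]
opening: 51.8
```

```bash
python3 - <<'E'
from h import *
go(422,91,130,97)
snap("wrist","w11")
E
```

```text
t 23.4 grasp pt [557.4 -41.9 194.7] jaw 97.3 tilt [ 0.01  -0.005 -1.   ] F [0.4 0.4 0.2] open 51.8 q6 -1.93
 shift tool (m): [-0.1181  0.0627  0.1495]
 turn about tool y (rad): 0.005 (alt -3.136)
```

View pics/w11.png

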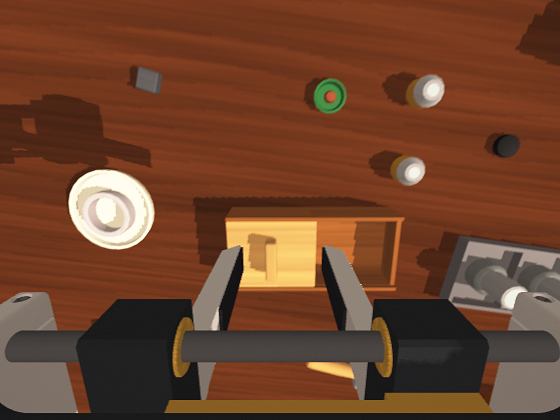

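The cover is back, with the rib at (270,258), and the bay at (360,255) is open. Now the nearer objective.

Emit:
apply_moves(steps=[[-0.0236, 0.008, 0.03, 0, 0.6], [-0.0236, 0.008, 0.03, 0, 0.6], [-0.0236, 0.008, 0.03, 0, 0.6], [-0.0236, 0.008, 0.03, 0, 0.6], [-0.0236, 0.008, 0.03, 0, 0.6], [0, 0.01, 0, 0, 0.6], [0, 0, 0, 0, 0.6], [0, 0, 0, 0, 0.6]])

```text
t: 24.12
ee_pos: [417.3, 95.0, 319.1]
tcp_rot: [-1.569, -0.102, 0.104]
ft_force: [1.1, 0.2, 0.4]
opening: 56.3
```

```bash
python3 - <<'E'
from h import *
go(422,91,24,97.3)
g=snap("wrist","w12");print(proj(g,[422.4,91.2,30]))
E
```

```text
t 24.12 grasp pt [417.1  94.8 139.1] jaw 97.5 tilt [-0.001 -0.001 -1.   ] F [1.1 0.2 0.4] open 56.3 q6 -1.68
 shift tool (m): [ 0.0045  0.1151 -0.0044]
 turn about tool y (rad): 0.003 (alt -3.138)
[276.7343614  224.99051075]
```

View pics/w12.png

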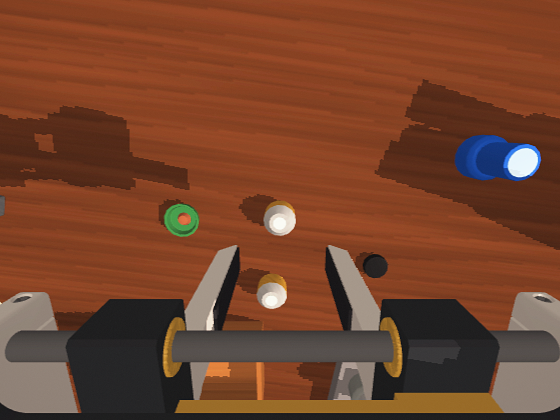

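The lens is at (280,223) against a predicted (277,225). Descending.

Emit:
apply_moves(steps=[[0.004, 0.035, -0.002, 0, 0.6], [0, 0.035, 0, 0, 0.6], [0, 0.028, 0, 0, 0.6], [0, 0.01, 0, 0, 0.6], [0, 0.003, 0, 0, 0.6], [0, 0, 0, 0, 0.6], [0, 0, 0, 0, 0.6]])

```text
t: 24.75
ee_pos: [423.0, 93.5, 210.1]
tcp_rot: [-1.569, -0.104, 0.099]
ft_force: [0.6, 0.5, -0.0]
opening: 56.8
```

```bash
python3 - <<'E'
from h import *
go(421,93,24,97.3)
E
```

```text
t 24.75 grasp pt [423.6  93.5  30.1] jaw 97.4 tilt [ 0.003 -0.    -1.   ] F [ 0.6  0.5 -0. ] open 56.8 q6 -1.68
 shift tool (m): [-0.0026  0.0061 -0.0001]
 turn about tool y (rad): 0.002 (alt -3.140)
```

Emit:
apply_moves(steps=[[-0.0015, 0.004, 0, 0, 0.6], [0, 0.0015, 0, 0, 0.6], [0, 0, 0, 0, 0.6], [0, 0, 0, 0, 0], [0, 0, 0, 0, 0], [0, 0, 0, 0, 0], [0, 0, 0, 0, 0], [0, 0, 0, 0, 0]])

```text
t: 25.42
ee_pos: [420.1, 93.6, 203.3]
tcp_rot: [-1.569, -0.103, 0.102]
ft_force: [-0.1, -0.0, 0.8]
opening: 31.6
```

```bash
python3 - <<'E'
from h import *
go(604,45.5,120,97.3)
E
```

```text
t 25.42 grasp pt [420.1  93.6  23.3] jaw 97.5 tilt [ 0. -0. -1.] F [-0.1 -0.   0.8] open 31.6 q6 -1.68
 shift tool (m): [ 0.1761 -0.0966 -0.0716]
 turn about tool y (rad): 0.003 (alt -3.139)
```

Emit:
apply_moves(steps=[[0, -0.02, 0, 0, 0], [0, -0.035, 0, 0, 0], [0, -0.035, 0, 0, 0], [0.02, -0.01, -0.008, 0, 0], [0.034, 0, -0.014, 0, 0], [0.034, 0, -0.014, 0, 0], [0.034, 0, -0.014, 0, 0], [0.034, 0, -0.014, 0, 0]])

```text
t: 26.08
ee_pos: [584.2, 50.0, 302.7]
tcp_rot: [-1.568, -0.102, 0.103]
ft_force: [0.1, 0.8, -1.8]
opening: 31.3
```

Emit:
apply_moves(steps=[[0.02, 0, -0.0075, 0, 0], [0, 0, 0, 0, 0], [0, 0, 0, 0, 0], [0, 0, 0, 0, 0]])

```text
t: 26.42
ee_pos: [602.8, 45.8, 302.0]
tcp_rot: [-1.568, -0.1, 0.105]
ft_force: [0.6, 0.6, -1.4]
opening: 31.5
```

```bash
python3 - <<'E'
from h import *
go(604,45.5,29,97.3)
snap("wrist","w13");snap("side","s13");crop("s13",230,100,430,260,4,"c11")
E
```

```text
t 26.42 grasp pt [602.3  45.9 122. ] jaw 97.5 tilt [-0.003  0.    -1.   ] F [ 0.6  0.6 -1.4] open 31.5 q6 -1.77
 shift tool (m): [ 0.0019  0.093  -0.0007]
 turn about tool y (rad): 0.003 (alt -3.139)
```

View pics/w13.png

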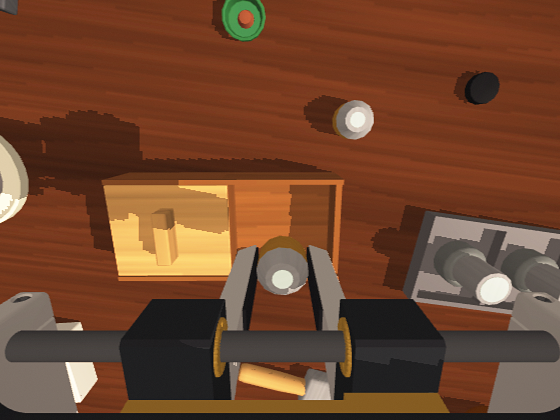

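View pics/c11.png

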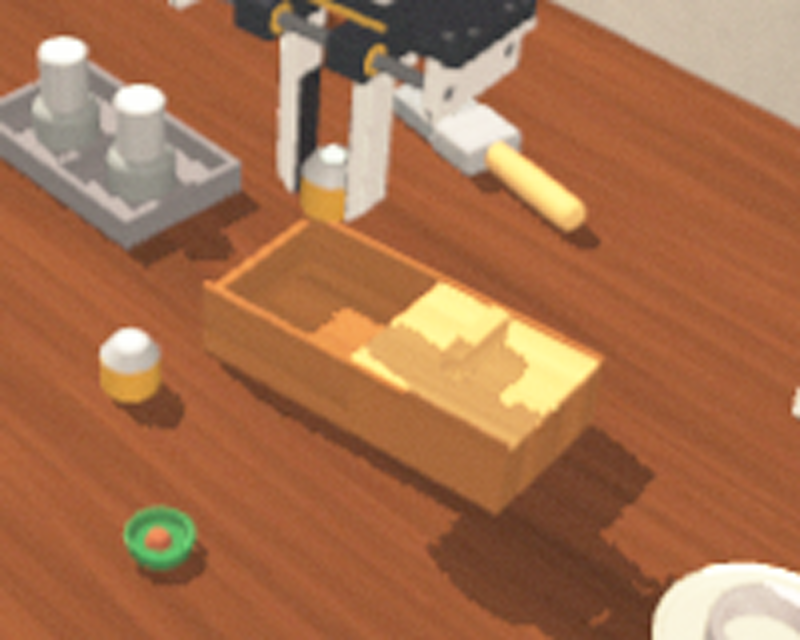

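```bash
python3 - <<'E'
from h import *
g=load("w13")
for n,p,z in [("cover edge",(229,186),45.5),("cover edge near",(233,277),45.5),("end in",(334,187),40),("end out",(343,180),46),("end near",(335,277),46),("start",(104,182),46)]: print(n,plane(g,*p,z).round(1))
E
```

```text
cover edge [569.   -0.9  45.5]
cover edge near [649.9   9.2  45.5]
end in [559.7  84.7  40. ]
end out [552.2  89.7  46. ]
end near [638.   98.7  46. ]
start [ 578.7 -100.8   46. ]
```

The bay centre works out at about (604,47), so the arm is aligned. Lowering in.

Emit:
apply_moves(steps=[[0.001, 0.02, 0.0005, 0, 0], [0, 0.03, 0, 0, 0], [0, 0.02, 0, 0, 0], [0, 0.01, 0, 0, 0], [0, 0.005, 0, 0, 0], [0, 0, 0, 0, 0], [0, 0, 0, 0, 0]])

```text
t: 27.1
ee_pos: [605.1, 46.3, 219.2]
tcp_rot: [-1.569, -0.104, 0.101]
ft_force: [-1.0, 0.2, -1.2]
opening: 31.2
```

Emit:
apply_moves(steps=[[0, 0.003, 0, 0, 0], [0, 0, 0, 0, 0], [0, 0, 0, 0, 0]])

```text
t: 27.35
ee_pos: [605.1, 46.2, 216.1]
tcp_rot: [-1.569, -0.104, 0.101]
ft_force: [-0.2, 0.1, -1.7]
opening: 31.4
```

Contact is expected near 208.3.

Emit:
apply_moves(steps=[[0, 0.003, 0, 0, 0], [0, 0.002, 0, 0, 0], [0, 0, 0, 0, 0], [0, 0, 0, 0, 0]])

```text
t: 27.68
ee_pos: [604.6, 46.2, 209.9]
tcp_rot: [-1.568, -0.102, 0.103]
ft_force: [-0.4, -0.8, -1.4]
opening: 31.2
```

Emit:
apply_moves(steps=[[0, 0.0015, 0, 0, 0], [0, 0, 0, 0, 0], [0, 0, 0, 0, 0]])

```text
t: 27.93
ee_pos: [604.7, 46.2, 208.6]
tcp_rot: [-1.568, -0.102, 0.102]
ft_force: [-0.1, 0.3, -0.7]
opening: 31.0
```

Emit:
apply_moves(steps=[[0, 0.001, 0, 0, 0], [0, 0, 0, 0, 0], [0, 0, 0, 0, 0]])

```text
t: 28.18
ee_pos: [604.8, 46.2, 208.3]
tcp_rot: [-1.568, -0.102, 0.102]
ft_force: [-1.6, 0.4, 4.4]
opening: 31.3
```

Contact on the floor is felt. Releasing, lifting and checking.

Emit:
apply_moves(steps=[[0, 0, 0, 0, 0.48], [0, 0, 0, 0, 0.48], [0, 0, 0, 0, 0.48], [0, -0.015, 0, 0, 0.48], [0, -0.035, 0, 0, 0.48], [0, -0.035, 0, 0, 0.48], [0, -0.03, 0, 0, 0.48], [-0.02, 0, -0.02, 0, 0.48]])

```text
t: 28.85
ee_pos: [591.8, 25.6, 330.9]
tcp_rot: [-1.569, -0.119, 0.091]
ft_force: [1.4, -0.9, 0.9]
opening: 45.0
```

Emit:
apply_moves(steps=[[-0.02, 0, -0.03, 0, 0.45], [-0.01, 0, -0.025, 0, 0.45], [0, 0, 0, 0, 0.45], [0, 0, 0, 0, 0.45]])

```text
t: 29.18
ee_pos: [564.6, -35.8, 322.6]
tcp_rot: [-1.568, -0.1, 0.1]
ft_force: [-0.5, 0.4, 0.9]
opening: 42.3
```

```bash
python3 - <<'E'
from h import *
go(616,-49.5,70,97.3)
snap("wrist","w14");snap("side","s14");crop("s14",230,100,430,260,4,"c12")
E
```

```text
t 29.18 grasp pt [564.7 -35.7 142.6] jaw 97.3 tilt [ 0.  0. -1.] F [-0.5  0.4  0.9] open 42.3 q6 -1.91
 shift tool (m): [ 0.0491  0.0726 -0.0202]
 turn about tool y (rad): -0.000 (alt 3.142)
```

View pics/w14.png

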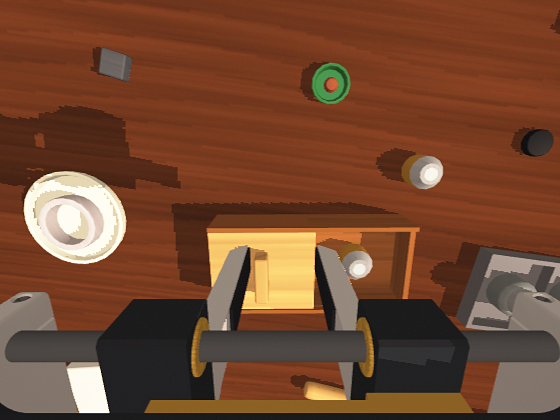

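View pics/c12.png

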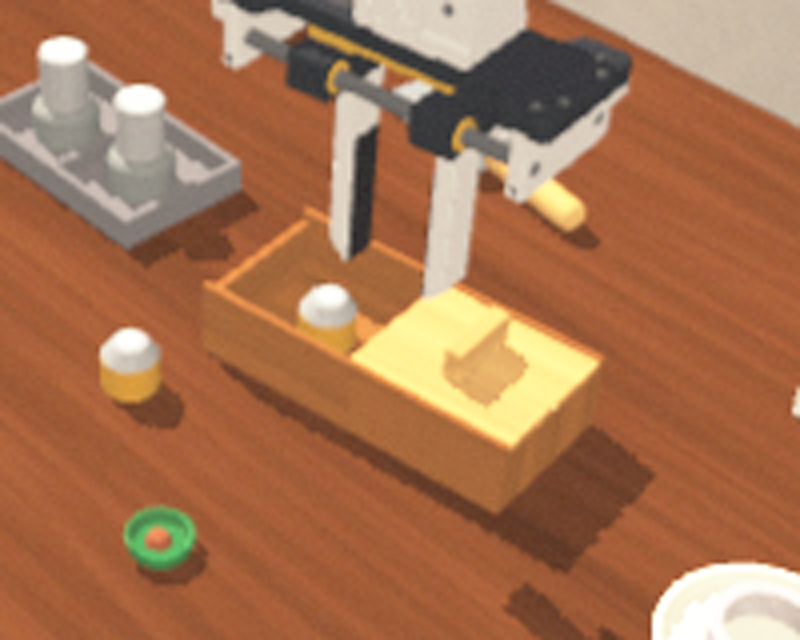

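The objective stands lens up in the bay at (357,265). Now back to the rib to shut the cover.

Emit:
apply_moves(steps=[[0.025, 0, -0.01, 0, 0.45], [0.024, 0, -0.01, 0, 0.45], [0, 0, 0, 0, 0.45], [0, 0.025, 0, 0, 0.45], [0, 0.02, 0, 0, 0.45], [0, 0.008, 0, 0, 0.45], [0, 0, 0, 0, 0.45], [0, 0, 0, 0, 0.45]])

```text
t: 29.95
ee_pos: [616.0, -47.4, 269.3]
tcp_rot: [-1.568, -0.102, 0.104]
ft_force: [0.6, -0.1, 0.1]
opening: 42.3
```

```bash
python3 - <<'E'
from h import *
go(616,-49.5,70,97.3)
E
```

```text
t 29.95 grasp pt [615.7 -47.3  89.3] jaw 97.5 tilt [-0.001  0.    -1.   ] F [ 0.6 -0.1  0.1] open 42.3 q6 -1.92
 shift tool (m): [-0.      0.0193 -0.0022]
 turn about tool y (rad): 0.004 (alt -3.138)
```

Emit:
apply_moves(steps=[[0, 0.01, -0.002, 0, 0.45], [0, 0.006, 0, 0, 0.45], [0, 0.003, 0, 0, 0.45], [0, 0, 0, 0, 0.45], [0, 0, 0, 0, 0], [0, 0, 0, 0, 0], [0, 0, 0, 0, 0], [0, 0, 0, 0, 0]])

```text
t: 30.62
ee_pos: [616.5, -50.2, 251.1]
tcp_rot: [-1.569, -0.103, 0.102]
ft_force: [-0.6, 0.4, 0.6]
opening: 19.1
```

Emit:
apply_moves(steps=[[0, 0, 0, 0, 0], [0, 0, 0, 0, 0], [0, 0, 0, 0, 0]])

```text
t: 30.87
ee_pos: [616.3, -49.0, 251.0]
tcp_rot: [-1.566, -0.102, 0.102]
ft_force: [-1.3, 5.1, 2.5]
opening: 11.8
```

Rib gripped (11.8 mm). Sliding shut: about 95 mm in total.

Emit:
apply_moves(steps=[[0, 0, 0.008, 0, 0], [0, 0, 0.015, 0, 0], [0, 0, 0.015, 0, 0], [0, 0, 0.015, 0, 0], [0, 0, 0.015, 0, 0], [0, 0, 0.012, 0, 0], [0, 0, 0.005, 0, 0], [0, 0, 0, 0, 0]])

```text
t: 31.53
ee_pos: [605.1, 36.4, 251.0]
tcp_rot: [-1.567, -0.104, 0.104]
ft_force: [-0.9, 1.3, 3.8]
opening: 11.6
```

Emit:
apply_moves(steps=[[0, 0, 0.004, 0, 0], [0, 0, 0, 0, 0], [0, 0, 0, 0, 0]])

```text
t: 31.78
ee_pos: [604.8, 38.2, 250.9]
tcp_rot: [-1.568, -0.102, 0.102]
ft_force: [-1.1, 0.6, 4.0]
opening: 11.6
```

Emit:
apply_moves(steps=[[0, 0, 0.002, 0, 0], [0, 0, 0, 0, 0], [0, 0, 0, 0, 0]])

```text
t: 32.03
ee_pos: [604.7, 39.7, 250.9]
tcp_rot: [-1.569, -0.102, 0.102]
ft_force: [-1.2, -0.4, 5.2]
opening: 12.0
```

Emit:
apply_moves(steps=[[0, 0, 0.002, 0, 0], [0, 0, 0, 0, 0], [0, 0, 0, 0, 0]])

```text
t: 32.28
ee_pos: [604.4, 41.6, 250.9]
tcp_rot: [-1.569, -0.102, 0.102]
ft_force: [-1.0, -0.5, 5.3]
opening: 11.5
```

Emit:
apply_moves(steps=[[0, 0, 0.002, 0, 0], [0, 0, 0, 0, 0], [0, 0, 0, 0, 0]])

```text
t: 32.53
ee_pos: [604.1, 43.6, 250.9]
tcp_rot: [-1.569, -0.102, 0.102]
ft_force: [-0.9, -0.5, 5.0]
opening: 11.3
```

Emit:
apply_moves(steps=[[0, 0, 0.0015, 0, 0], [0, 0, 0, 0, 0], [0, 0, 0, 0, 0]])

```text
t: 32.78
ee_pos: [604.0, 45.0, 251.0]
tcp_rot: [-1.569, -0.102, 0.102]
ft_force: [-1.0, -1.4, 4.6]
opening: 11.8
```

Emit:
apply_moves(steps=[[0, 0, 0.0015, 0, 0], [0, 0, 0, 0, 0], [0, 0, 0, 0, 0]])

```text
t: 33.03
ee_pos: [603.8, 46.1, 250.9]
tcp_rot: [-1.57, -0.102, 0.102]
ft_force: [-1.5, -2.8, 6.4]
opening: 11.8
```

Emit:
apply_moves(steps=[[0, 0, 0.0015, 0, 0], [0, 0, 0, 0, 0], [0, 0, 0, 0, 0]])

```text
t: 33.28
ee_pos: [603.7, 46.6, 250.9]
tcp_rot: [-1.573, -0.103, 0.102]
ft_force: [-0.4, -7.2, 4.3]
opening: 11.6
```

Emit:
apply_moves(steps=[[0, 0, 0.0015, 0, 0], [0, 0, 0, 0, 0], [0, 0, 0, 0, 0]])

```text
t: 33.53
ee_pos: [603.7, 47.1, 250.9]
tcp_rot: [-1.575, -0.103, 0.102]
ft_force: [-0.6, -10.5, 3.4]
opening: 11.8
```

Firmly against the shut stop. I'll open in place, lift clear and look.

Emit:
apply_moves(steps=[[0, 0, 0, 0, 0.35], [0, 0, 0, 0, 0.35], [0, 0, 0, 0, 0.35], [0, -0.015, 0, 0, 0.35], [0, -0.035, 0, 0, 0.35], [0, -0.035, 0, 0, 0.35], [-0.03, -0.02, 0, 0, 0.35], [-0.03, -0.02, 0, 0, 0.35]])

```text
t: 34.2
ee_pos: [543.9, 42.7, 377.0]
tcp_rot: [-1.568, -0.104, 0.101]
ft_force: [-0.3, -0.3, -0.1]
opening: 32.8
```

Emit:
apply_moves(steps=[[-0.03, -0.01, -0.02, 0, 0.35], [-0.03, -0.01, -0.02, 0, 0.35], [0, 0, 0, 0, 0.35], [0, 0, 0, 0, 0.35]])

```text
t: 34.53
ee_pos: [488.6, -5.3, 395.9]
tcp_rot: [-1.568, -0.102, 0.1]
ft_force: [0.5, 0.2, 0.9]
opening: 32.9
```

```bash
python3 - <<'E'
from h import *
go(616,-49.5,70,97.3)
snap("wrist","w15");snap("side","s15");snap("scene","sc15")
crop("w15",170,150,420,330,3,"c13")
E
```

```text
t 34.53 grasp pt [488.8  -5.2 215.9] jaw 97.4 tilt [ 0.001  0.001 -1.   ] F [0.5 0.2 0.9] open 32.9 q6 -1.89
 shift tool (m): [ 0.1202  0.146  -0.0603]
 turn about tool y (rad): 0.001 (alt -3.141)
```

View pics/w15.png

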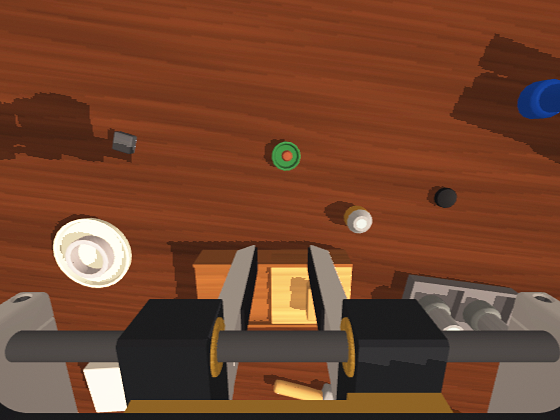

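View pics/s15.png

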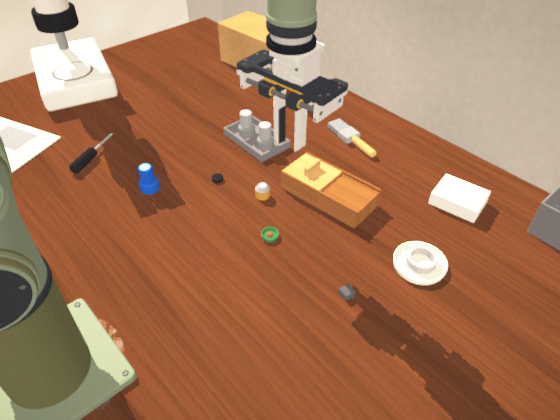

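View pics/c13.png

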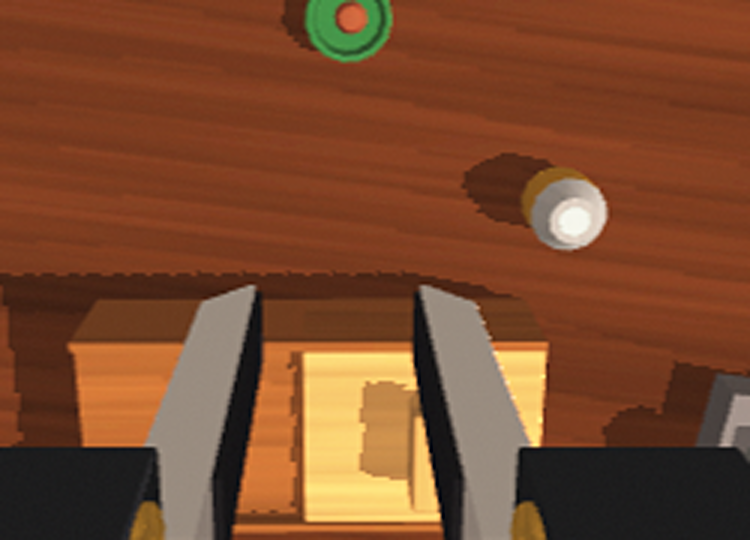

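View pics/sc15.png

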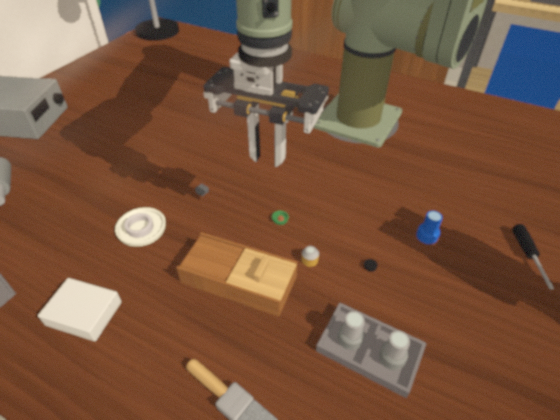

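All the pictures agree. The cover runs right to the case end, the ring is in the dish, both eyepieces stand in the tray, and the watch glass is still at (280,217). I'm handing in the job.

```bash
python3 - <<'E'
from rig import workorder,arm
print(workorder.close_job(), arm.sense()["t"])
E
```

```text
the job is handed in; nothing more can be done
the job is handed in; nothing more can be done
```

All the parts are put away in the order asked, and the job was handed in at about 35 s of the 131 s allowed.

- **Eyepieces:** both grey eyepieces stand on their eyecups, one in each tray bay.
- **Ring:** it lies flat in the white dish.
- **Objective:** I took the nearer of the two. It stands lens end up in the wooden case, with the cover slid fully back first and shut again afterwards.

**Last checks:**
- **Placing:** each part was lowered until contact was felt, at about the expected floor height, and then released. The final pictures show the eyepieces and the ring in place. The last picture taken before the cover shut shows the objective upright.
- **Cover:** it was pushed to its shut stop with about 10 N. The measured travel was 96.7 mm against the 95 mm given, which I put down to the arm flexing. The last wrist picture shows the cover reaching the case end.
- **Left alone:** the watch glass sits at the same pixel (280,217) as at the start, and the blue look-alike, second objective and other small items look unmoved. The gripper is clear of everything.

**One check that disagreed:** triangulating the ring's height from two wrist pictures gave about -6 mm, which cannot be right because the camera shift was too small. I used the 15 mm from the scene and side cameras, which fits the stated 18 mm, and the grasp confirmed it. Wrist-camera positions otherwise agreed with the other two cameras to about 2 to 5 mm.

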